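Free the safety catch and lower the door of a desk locker

ROBOT

A 6-joint arm with a two-finger parallel gripper is mounted at the origin on the work surface. World frame = base frame: x ahead of the robot, y to its left, z up, the work surface at z = 0. Lengths are in m, angles in rad, forces in N, time in s.
With the tool pointing down it reaches from about 0.375 to 0.9 m from the base axis. Payload 3.1 kg.
Tool frame: the origin (TCP) lies at the very end of the fingers, on their centre line; the grasp point (between the pads) lies 19 mm behind it (manip.grasp_offset is the distance from the TCP to the grasp point, in m); y points along the fingers, z is the direction in which the jaws open and shut, and the axes are right-handed (so a half turn about y gives the same grasp; the last joint's range is limited). The gripper opens to 85 mm and grips with 20 to 120 N. Pads are 22 mm wide; open, the fingers measure 114 mm over their backs; the gripper's body (76 mm by 85 mm) begins 54 mm behind the grasp point. The pads swing forward as they close: fully open they stand 13 mm farther back than shut.
Start: joints at [0.944, 0.527, 1.433, -0, 1.181, -0.178], TCP at [0.271, 0.563, 0.21] pointing down, gripper open.
Joint ranges: [-3.08, 3.08], [-0.75, 2.2], [0.22, 2.44], [-1.43, 4.57], [0, 2.65], [-2.85, 2.85]. Speed limits (rad/s): [2.79, 2.79, 3.14, 3.14, 3.14, 3.14].

INTERFACE

Orientations are given as a unit quaternion [x, y, z, w].
In Python, from station import manip gives the robot as it stands.
- The arm moves only by the tool apply_moves, never from a script. Its argument "motion" is a list of rows, each a list of 5 numbers: the finger opening in mm, from 0 to 85.4, then the shift along the tool's x, y, z in units of 30 mm (1.0 is 30 mm), then the turn about the tool's y in units of 10 degrees (1.0 is 10 degrees). In form: [[fingers, x, y, z, twist], ...]. A call has 1 to 12 rows; each row is the pose to reach, as a shift and turn from the pose commanded when the call began, along the tool's axes at that moment; what a row does not reach only later rows make up. A row lasts 1/8 s, in which the tool goes at most 62.5 mm and 10.7 degrees, less where a joint would pass 70% of its speed; a pose out of reach is approached as far as the arm can. A call with a gripper value outside its range is refused whole. The fingers move at their own pace and stop on an object; "squeeze" is the grip in N (left out, the last holds). Time passes only in rows, so rows that repeat a pose let the fingers close. It gives the time, the measured TCP pose, the force and the opening at its end, in the units of the state.
- manip.sense(): the state, without advancing time (a new reading comes with each control period).
- manip.snapshot(name): name is "scene" or "top" or "wrist"; returns the picture (480x640x3 uint8, red, green, blue); there is no depth.
- manip.get_calibration(name): a dict with "intrinsics" (3x3 intrinsics, pixels), "extrinsics" (4x4, takes a point from camera to world coordinates). Camera axes: x right, y up, looking along -z (the intrinsics and any distortion apply to the point x, -y, -z); pixel columns grow to the right and rows downward; lengths in m; the calibration is good to about 2 mm. The wrist camera is an equidistant fisheye: a pixel r from the principal point sees the ray r / f radians off the axis. A picture is of the moment at which its call begins: read the wrist's pose just before it. get_calibration takes no time and is no camera call; for the wrist camera it gives the pose at the moment of the call.
- manip.sign_off(): hands the job in, once; it reports no verdict.
The state is a dict: "t": time; "q": joint angles; "qd": joint speeds; "tau": joint torques, N m; "tcp_pos": TCP position; "tool_rot": TCP orientation; "force": force on the tool from outside, world axes, zero at the start; "ft_torque": the same for the moment, N m; "finger_gap": opening from 0.0 (shut) to 1.0 (fully open).
Only numpy, scipy, OpenCV 4.12 (cv2) and the standard library are available. Lean on these libraries where they do the work, as an engineer would, in place of code of your own. Each camera call takes 0.05 s, during which the arm holds its last target.

TASK

The rubber stamp inside the beige desk locker is needed, but its drop-down door stands ajar, held by a safety catch. Reach into the gap behind the door's top edge, under the wire tray, press the orange sprung catch down until it lets go, and swing the door all the way down until it lies flat. Do not force anything, leave the other things on the desk and in the locker where they are, and let go at the end.

Things in the scene. Friction and masses are not known exactly. Their poses are not given: they have to be found in the camera images.
- locker: Beige steel desk locker, fixed to the desk: 320 wide (its y), 220 deep, 210 high, walls 10. Origin: on the desk surface, in the middle of the carcass's front plane (foot of the front). x runs into the locker (the door opens towards -x), y along the door, z up.
- tray_rail (a point): Middle of the lowest front rail (8 thick, 280 long, along y) of the dark wire letter tray on the locker's roof. It overhangs the gap: 20 in front of the carcass, 305 above the desk; a 6 thick rail runs 40 above and 5 in front of it. A gripper pointing straight down cannot enter the gap; one tilted 35 to 45 degrees, leaning away from the locker, fingers pointing down and inwards, can.
- lintel (a point): Middle of the lower edge of the lintel, the steel strip that closes the carcass's front plane above the doorway: from 178 (here) to 210 above the desk, 14 thick towards the inside. The catch's nose hooks behind it.
- door_hinge (a point): Middle of the door's hinge axis, which runs along the locker's y: 8 in front of the carcass's front plane, 14 above the desk.
- door_top (a point): Middle of the inner upper edge of the door, 181 from the hinge axis along the panel, on its inner face (6 from the panel's middle plane). The gap is between this edge and the locker's front plane. Axes turn with the door: x is the inner face's normal (towards the locker), y along the edge, z from hinge to edge.
- door (a joint): Angle of the drop-down door (rad): 0 upright and shut, 1.571 flat and fully open, its top moving towards the locker's -x and down. Beige panel 312 wide, 181 high, 12 thick. A stiff hinge (0.8 N m) holds it at any angle. Starts ajar at 0.21 to 0.235, gap about 40 wide; the catch stops it at about 0.25. Flat, its inner face is 20 above the desk and the catch stands 66 up from it near the far edge.
- catch (a joint): Travel of the orange catch, pressed along the door (m): 0 at rest, 0.020 at its stop; spring 4 to 9 N. Thumb pad in the gap, 44 wide (y), 5 to 27 from the door's inner face, top level with the door's top; an arm under the lintel ends in a nose behind it. Frees at about 0.010; keep it down till the door passes 0.40. Its middle is within 65 of the door's middle, not reported: look or feel for it.
- mug: Blue mug, 80 across, 95 high, standing on the desk in front of the locker, off one corner of where the open door will lie. Origin: centre of its underside.
- stapler: Red and black stapler, 130 x 36 x 45, lying on the papers in the wire tray. Origin: centre of its underside.
- stamp: Rubber stamp with a dark wooden handle, 60 x 35, 82 high, standing in the locker. Origin: centre of its underside.
- inkbox: Flat blue box, 90 x 120 x 40, in the locker. Origin: centre of its underside.
- bottle: Red steel drinking bottle, 72 across, 245 high, on the desk. Origin: centre of its underside.
- pencup: Clear cup with three pens, 76 across, 150 high. Origin: centre of its underside.
- mouse: Black computer mouse, 100 x 58 x 33, on a green mat. Origin: centre of its underside.
- calculator: Grey desk calculator, 150 x 100 x 18. Origin: centre of its underside.

How it is judged:
On the way, in this order (a step that is already met when the one before it is completed fails the run):
1. the catch is pressed down far enough to let go while the door is still ajar (value of joint catch above 0.008 m and value of joint door below 0.34 rad), for 0.05 s.
2. the freed door is swung out past the catch (value of joint door above 0.5 rad), for 0.1 s.
At the end, for the whole second after the job is handed in: The door lies flat, within about 5 degrees of fully open (over 1.48 rad), and is at rest, the catch has sprung back (under 3 mm) (value of joint door above 1.48 rad and velocity of joint door below 0.05 rad/s and value of joint catch below 0.003 m); the robot touches nothing.
It fails at once if the locker, its door, its catch or the wire tray is pushed with more than 40 N (contact force between any of the fingers, the arm and locker above 40 N).
It fails at once if a bystander is shifted by more than 30 mm (distance of any of mug, stapler, stamp, inkbox, bottle, pencup, mouse, calculator from where it was at the start of the episode above 0.03 m).
It also fails if it takes over 54 s, if anything falls off the work surface, if the arm or the gripper's body presses on something with over 40 N, if the wrist force passes 120 N, or if a joint passes its speed limit or range.

## Working session

There is one attempt and no reset: what is moved stays moved. The work goes in short steps, Python scripts to look and compute and a tool call to move; the robot and the scene stay as the last step left them, time stands still between calls to the robot, and variables do not carry over. Pictures are saved under pics/ and viewed, and the job is handed in when it is done.

Besides the shell and the picture viewer there is one more tool, called in YAML: its name, and indented under it one key for each argument. apply_moves: Moves the arm, as the interface text tells. Its arguments: {"type":"object","properties":{"motion":{"type":"array"},"squeeze":{"type":"number"}},"required":["motion"]}

```bash
ls; mkdir -p pics; cat > s1.py <<'E'
from station import manip
import cv2, json
s=manip.sense(); print({k:(v if not hasattr(v,'tolist') else v.tolist()) for k,v in s.items()})
for n in ["scene","top","wrist"]:
    c=manip.get_calibration(n); print(n,c)
    im=manip.snapshot(n); cv2.imwrite(f"pics/{n}_0.png",im[:,:,::-1])
E
python3 s1.py
```

```text
pics
{'t': 0.0, 'q': [0.9434982372101985, 0.5284533975833832, 1.4339118071249604, -2.0428245610915068e-05, 1.18139866017624, -0.178499938240301], 'qd': [0.0015177040255222687, -0.000579984479885957, 0.0020570003789393155, 0.001358318130912824, -0.00034166083685140667, 0.0018689122946608453], 'tau': [-0.0008355540558113717, -44.23477292060852, -17.802792191505432, -0.0002070071150228614, 0.008366111142095178, 1.4661522982351016e-05], 'tcp_pos': [0.2706987340560077, 0.5624854590027756, 0.20933849323829612], 'tool_rot': [0.6900871976161531, -0.15763785009929984, 0.1570481758230507, -0.6886696148175896], 'force': [0.08173726431649204, 0.4155449405756342, -0.7295749867071067], 'ft_torque': [-0.04483463190029381, 0.02768373597916416, 0.038801530477406795], 'finger_gap': 1.0024615019287997}
scene {'intrinsics': array([[434.73572351,   0.        , 318.07446419],
       [  0.        , 434.73572351, 242.17390801],
       [  0.        ,   0.        ,   1.        ]]), 'extrinsics': array([[ 0.9651435 ,  0.25072656, -0.07506148,  0.48266233],
       [-0.26168713,  0.91984393, -0.29224475, -0.2986
[... 396 characters left out ...]
2e-01],
       [-9.99877809e-01, -1.54140988e-02,  2.60226115e-03,
        -1.09058899e-02],
       [-4.78743546e-04,  1.96584172e-01,  9.80486835e-01,
         1.48642825e+00],
       [ 0.00000000e+00,  0.00000000e+00,  0.00000000e+00,
         1.00000000e+00]])}
wrist {'intrinsics': array([[371.64829954,   0.        , 316.9663878 ],
       [  0.        , 371.64829954, 246.23945586],
       [  0.        ,   0.        ,   1.        ]]), 'extrinsics': array([[ 0.43470781, -0.8568378 , -0.27723295,  0.20083682],
       [ 0.90057004,  0.41303244,  0.13556478,  0.59830843],
       [-0.00165083, -0.30859876,  0.95119088,  0.37226563],
       [ 0.        ,  0.        ,  0.        ,  1.        ]])}
```

View pics/scene_0.png

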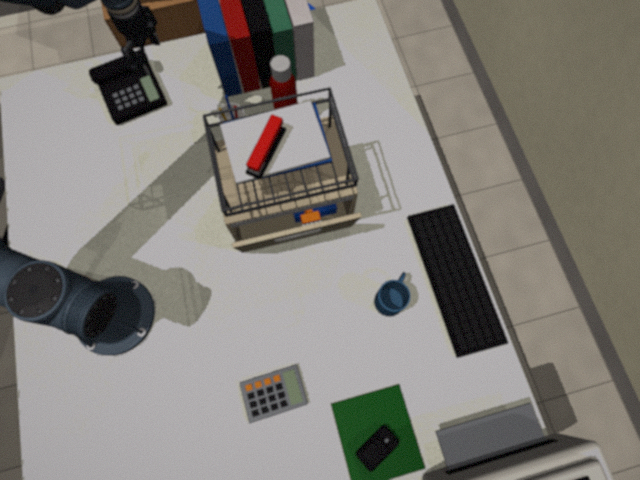

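View pics/top_0.png

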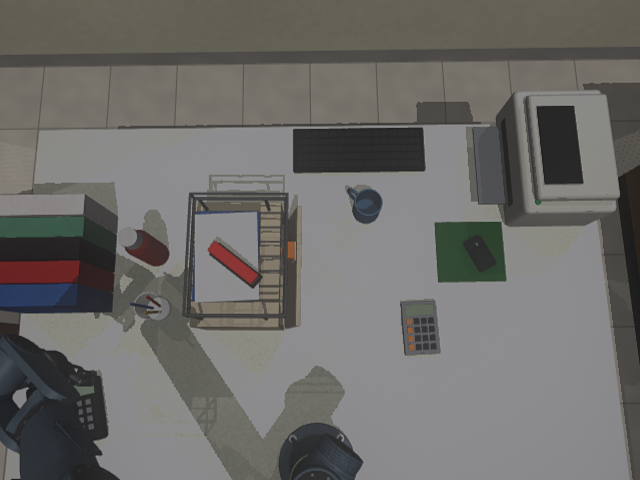

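View pics/wrist_0.png

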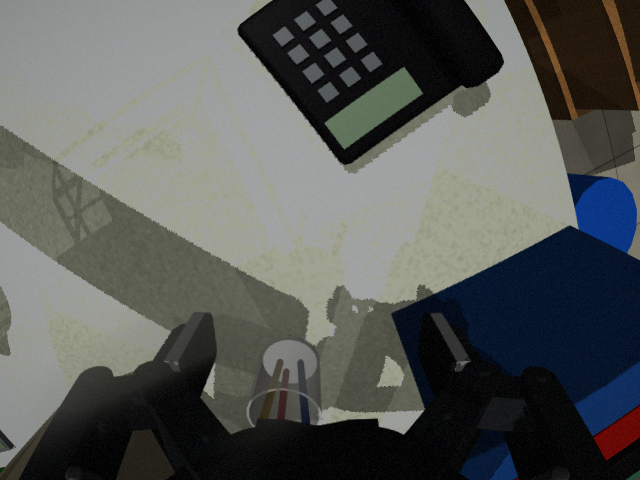

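```bash
python3 - <<'E'
import cv2
im=cv2.imread('pics/top_0.png')[180:340,170:320]
cv2.imwrite('pics/top_c.png',cv2.convertScaleAbs(cv2.resize(im,(750,800)[:2] if 0 else (562,600),interpolation=cv2.INTER_CUBIC),alpha=1.5))
im=cv2.imread('pics/scene_0.png')[80:260,190:390]
cv2.imwrite('pics/scene_c.png',cv2.resize(im,(666,600),interpolation=cv2.INTER_CUBIC))
E
```

```text
(no output)
```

View pics/top_c.png

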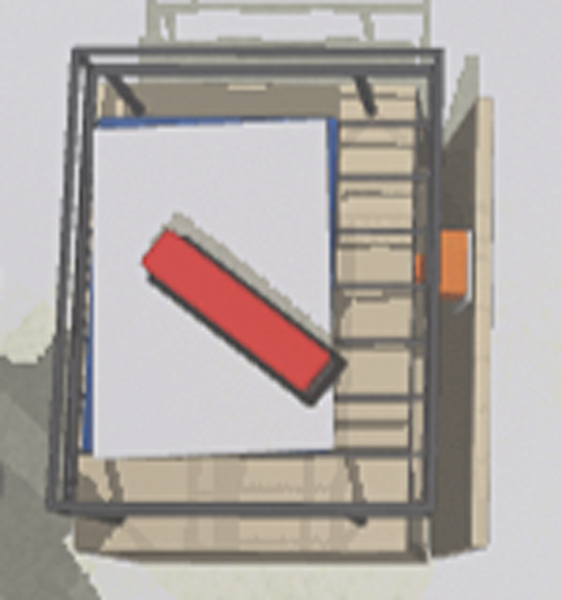

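View pics/scene_c.png

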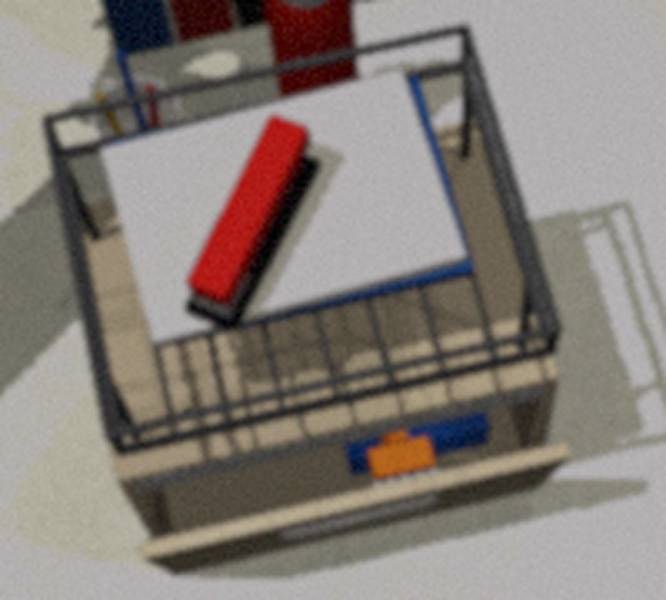

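```bash
cat > h.py <<'E'
import numpy as np, cv2
from station import manip
C={n:manip.get_calibration(n) for n in ("scene","top")}
def proj(P,n,cal=None):
    c=cal or C[n]; T=np.linalg.inv(c["extrinsics"]); K=c["intrinsics"]
    p=np.atleast_2d(P)@T[:3,:3].T+T[:3,3]; p=p*[1,-1,-1]
    if n=="wrist":
        r=np.hypot(p[:,0],p[:,1]); th=np.arctan2(r,p[:,2]); q=p[:,:2]/r[:,None]*th[:,None]
        return q*K[0,0]+K[:2,2]
    return (p[:,:2]/p[:,2:])*[K[0,0],K[1,1]]+K[:2,2]
def L2W(P,s):  # s=x,y,yaw(of locker x axis)
    c,q=np.cos(s[2]),np.sin(s[2]); P=np.atleast_2d(P)
    return np.c_[s[0]+c*P[:,0]-q*P[:,1], s[1]+q*P[:,0]+c*P[:,1], P[:,2]]
def D2L(d,th): # d: (n normal from mid-plane toward locker, y, h along panel from hinge)
    d=np.atleast_2d(d); n,y,h=d.T
    return np.c_[-.008-h*np.sin(th)+n*np.cos(th), y, .014+h*np.cos(th)+n*np.sin(th)]
E
cat > fit.py <<'E'
from h import *
from scipy.optimize import least_squares
t=lambda u,v:(170+u/3.747,180+v/3.75); sc=lambda u,v:(190+u/3.33,80+v/3.333)
F=[('top',t(441,50),'L',(-.025,-.14,.345)),('top',t(431,512),'L',(-.025,.14,.345)),
('top',t(478,98),'D',(.006,-.156,.181)),('top',t(472,548),'D',(.006,.156,.181)),
('top',t(494,98),'D',(-.006,-.156,.181)),('top',t(489,548),'D',(-.006,.156,.181)),
('top',t(428,558),'L',(0,.16,.21)),('top',t(75,552),'L',(.22,.16,.21)),
('scene',sc(145,548),'D',(.006,.156,.181)),('scene',sc(566,447),'D',(.006,-.156,.181)),
('scene',sc(120,447),'L',(-.02,.14,.305)),('scene',sc(553,348),'L',(-.02,-.14,.305)),
]
def pr(s,f):
    return proj(L2W(D2L(f[3],s[3]) if f[2]=='D' else f[3],s),f[0])[0]
r=least_squares(lambda s:np.concatenate([pr(s,f)-f[1] for f in F]),[.55,.05,1.57,.22],loss='soft_l1')
s=r.x; print(s)
for f in F: print(f[0],f[2],f[3],np.round(pr(s,f)-f[1],2))
# catch y: pad top middle n=.006+.016
for nm,uv in (('top',t(455,265)),('scene',sc(402,455))):
    g=least_squares(lambda y:proj(L2W(D2L((.022,y[0],.181),s[3]),s),nm)[0]-uv,[0.]); print(nm,g.x,g.fun)
np.save('loc.npy',s)
E
python3 fit.py
```

```text
[0.51758613 0.08610617 1.55392654 0.22753261]
top L (-0.025, -0.14, 0.345) [-0.51  0.48]
top L (-0.025, 0.14, 0.345) [ 0.44 -1.43]
top D (0.006, -0.156, 0.181) [ 0.18 -0.59]
top D (0.006, 0.156, 0.181) [ 0.59 -0.4 ]
top D (-0.006, -0.156, 0.181) [ 0.4 -0.3]
top D (-0.006, 0.156, 0.181) [ 0.76 -0.34]
top L (0, 0.16, 0.21) [-5.44 -1.8 ]
top L (0.22, 0.16, 0.21) [-0.42 -0.31]
scene D (0.006, 0.156, 0.181) [-3.22 -0.54]
scene D (0.006, -0.156, 0.181) [-0.18 -1.23]
scene L (-0.02, 0.14, 0.305) [-0.9   1.63]
scene L (-0.02, -0.14, 0.305) [-1.81  1.04]
top [-0.0347122] [-0.25810959 -0.0031711 ]
scene [-0.04075358] [0.26320101 1.10483871]
```

```bash
cat > ov.py <<'E'
from h import *
s=np.load('loc.npy'); th=s[3]
def lines(yc):
    L=[]
    a=lambda x0,x1,y,z:[(x0,-y,z),(x1,-y,z),(x1,y,z),(x0,y,z),(x0,-y,z)]
    L+= [(L2W(a(0,.22,.16,.21),s),(0,255,0)),(L2W(a(0,.22,.16,0),s),(0,160,0))]
    L+= [(L2W([(0,-.15,.178),(0,.15,.178)],s),(255,255,0))]
    for x,z in((-.02,.305),(-.025,.345)): L.append((L2W([(x,-.14,z),(x,.14,z)],s),(255,0,255)))
    for n in(.006,-.006): L.append((L2W(D2L([(n,-.156,0),(n,-.156,.181),(n,.156,.181),(n,.156,0)],th),s),(255,0,0)))
    L.append((L2W(D2L([(.011,yc-.022,.181),(.033,yc-.022,.181),(.033,yc+.022,.181),(.011,yc+.022,.181),(.011,yc-.022,.181)],th),s),(0,0,255)))
    return L
def draw(im,n,crop,k,yc,cal=None):
    u0,v0,u1,v1=crop
    o=cv2.resize(im[v0:v1,u0:u1],None,fx=k,fy=k,interpolation=cv2.INTER_CUBIC)
    for P,c in lines(yc):
        P=np.concatenate([np.linspace(P[i],P[i+1],20) for i in range(len(P)-1)])
        q=(proj(P,n,cal)-[u0,v0]+.5)*k-.5
        cv2.polylines(o,[np.round(q).astype(np.int32)],False,c,1)
    return o
if __name__=="__main__":
    o1=draw(cv2.imread('pics/top_0.png'),'top',(170,180,320,340),3.7,-.037)
    o2=draw(cv2.imread('pics/scene_0.png'),'scene',(190,80,390,260),3.3,-.037)
    cv2.imwrite('pics/ov_t.png',o1); cv2.imwrite('pics/ov_s.png',o2)
E
python3 ov.py
```

```text
(no output)
```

View pics/ov_t.png

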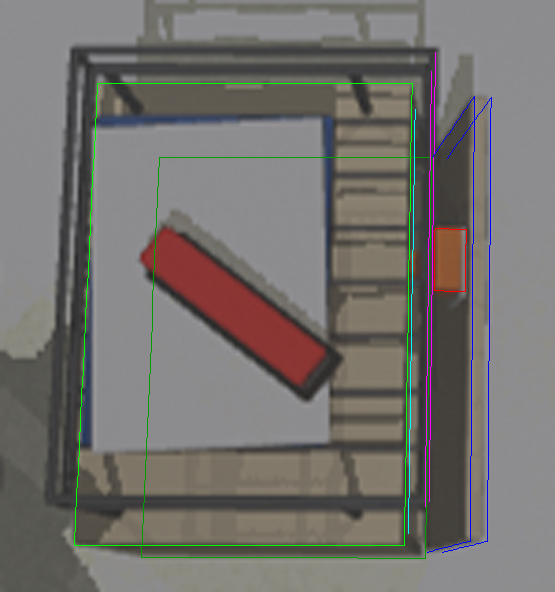

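View pics/ov_s.png

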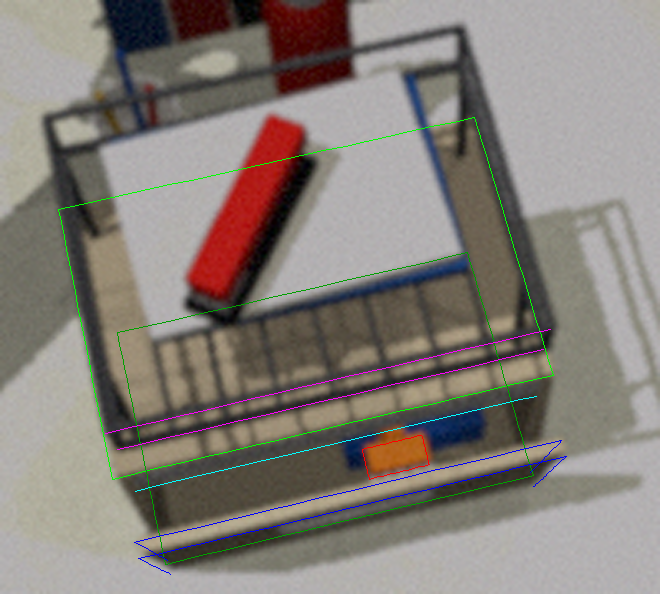

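```bash
sed -i "s/('top',t(428,558),'L',(0,.16,.21))/('top',t(428,562),'L',(0,.16,.0))/" fit.py; python3 fit.py; python3 - <<'E'
from station import manip
from scipy.spatial.transform import Rotation as R
print(R.from_quat(manip.sense()['tool_rot']).as_matrix().round(4))
E
```

```text
[0.5180591  0.08680582 1.55241192 0.2314868 ]
top L (-0.025, -0.14, 0.345) [-0.72  0.31]
top L (-0.025, 0.14, 0.345) [ 0.03 -1.62]
top D (0.006, -0.156, 0.181) [ 0.27 -0.72]
top D (0.006, 0.156, 0.181) [ 0.5  -0.55]
top D (-0.006, -0.156, 0.181) [ 0.49 -0.42]
top D (-0.006, 0.156, 0.181) [ 0.67 -0.49]
top L (0, 0.16, 0.0) [-0.05  0.31]
top L (0.22, 0.16, 0.21) [-0.79 -0.64]
scene D (0.006, 0.156, 0.181) [-3.06 -0.66]
scene D (0.006, -0.156, 0.181) [-0.   -1.16]
scene L (-0.02, 0.14, 0.305) [-0.78  1.18]
scene L (-0.02, -0.14, 0.305) [-1.68  0.79]
top [-0.03430917] [-0.23258751 -0.00321414]
scene [-0.04033445] [0.27076381 1.14377804]
[[ 9.010e-01 -1.000e-03  4.339e-01]
 [-4.339e-01 -1.400e-03  9.010e-01]
 [-3.000e-04 -1.000e+00 -1.700e-03]]
```

apply_moves:
  motion:
    - [85,0,-1,0,0]
    - [85,0,-2,0,0]
    - [85,0,-2,0,1]

```text
t: 0.52
tcp_pos: [0.272, 0.5645, 0.2731]
tool_rot: [-0.671, 0.218, -0.219, 0.674]
force: [0.1, 0.3, -1.1]
finger_gap: 0.99
```

```bash
cat > st.py <<'E'
from h import *
from scipy.spatial.transform import Rotation as R
s=manip.sense(); print('t',s['t'],'tcp',np.round(s['tcp_pos'],4),'q',np.round(s['q'],3),'F',np.round(s['force'],2),'gap',round(s['finger_gap'],3))
M=R.from_quat(s['tool_rot']).as_matrix(); print(M.round(4).tolist())
l=np.load('loc.npy'); c,q=np.cos(l[2]),np.sin(l[2]); A=np.array([[c,q,0],[-q,c,0],[0,0,1]])
print('tcp in locker',(A@(s['tcp_pos']-[l[0],l[1],0])).round(4).tolist()); print('tool axes in locker (cols)',(A@M).round(3).tolist())
E
python3 st.py
```

```text
t 0.525 tcp [0.272  0.5645 0.2731] q [9.440e-01 4.660e-01 1.358e+00 0.000e+00 1.312e+00 1.000e-03] F [ 0.07  0.3  -1.13] gap 0.99
[[0.8092, 0.0032, 0.5875], [-0.5875, 0.0046, 0.8092], [-0.0001, -1.0, 0.0056]]
tcp in locker [0.4731, 0.2548, 0.2731]
tool axes in locker (cols) [[-0.573, 0.005, 0.82], [-0.82, -0.003, -0.573], [-0.0, -1.0, 0.006]]
```

apply_moves:
  motion:
    - [85,0,-2,0,-1]
    - [85,0,-4,0,-2]
    - [85,0,-6,0,-3]
    - [85,0,-7,0,-3.6]
    - [85,0,-7,0,-3.6]

```text
t: 1.15
tcp_pos: [0.2716, 0.5638, 0.4833]
tool_rot: [-0.705, -0.003, 0.0, 0.709]
force: [0.2, 0.2, -0.1]
finger_gap: 0.997
```

```bash
python3 st.py
```

```text
t 1.15 tcp [0.2716 0.5638 0.4833] q [ 0.944  0.359  0.987  0.     1.79  -0.632] F [ 0.23  0.19 -0.07] gap 0.997
[[1.0, 0.0037, -0.0043], [0.0043, 0.0051, 1.0], [0.0037, -1.0, 0.0051]]
tcp in locker [0.4724, 0.2552, 0.4833]
tool axes in locker (cols) [[0.023, 0.005, 1.0], [-1.0, -0.004, 0.023], [0.004, -1.0, 0.005]]
```

apply_moves:
  motion:
    - [85,0.8,0,-2,0.1]
    - [85,1.6,0,-4,0.1]
    - [85,2.4,0,-6,0.1]
    - [85,3.2,0,-8,0.1]
    - [85,4,0,-10,0.1]
    - [85,4.8,0,-12,0.1]
    - [85,5.6,0,-14,0.1]
    - [85,6.4,0,-16,0.1]
    - [85,7.2,0,-18,0.1]
    - [85,8,0,-20,0.1]
    - [85,8.8,0,-22,0.1]
    - [85,9.4,0,-23.5,0.1]

```text
t: 2.65
tcp_pos: [0.5529, -0.1335, 0.4776]
tool_rot: [-0.706, 0.006, -0.004, 0.708]
force: [0.6, 0.1, 0.0]
finger_gap: 0.994
```

```bash
python3 st.py; python3 - <<'E'
import cv2,json
from h import *
cal=manip.get_calibration('wrist')
for n in('scene','top','wrist'):
    cv2.imwrite(f'pics/{n}_1.png',manip.snapshot(n)[:,:,::-1])
import pickle; pickle.dump(cal,open('wcal1.pkl','wb'))
E
```

```text
t 2.65 tcp [ 0.5529 -0.1335  0.4776] q [-0.434  0.265  1.136  0.     1.745 -1.99 ] F [0.58 0.08 0.04] gap 0.994
[[0.9999, -0.004, 0.0143], [-0.0143, 0.0023, 0.9999], [-0.0041, -1.0, 0.0022]]
tcp in locker [-0.2196, -0.0389, 0.4776]
tool axes in locker (cols) [[0.004, 0.002, 1.0], [-1.0, 0.004, 0.004], [-0.004, -1.0, 0.002]]
```

View pics/wrist_1.png

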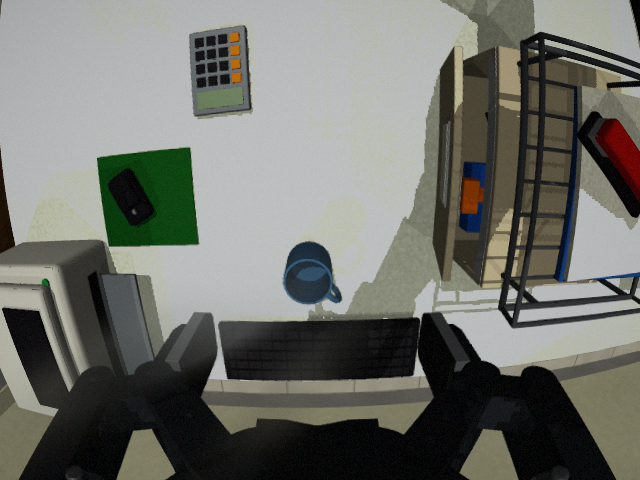

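View pics/scene_1.png

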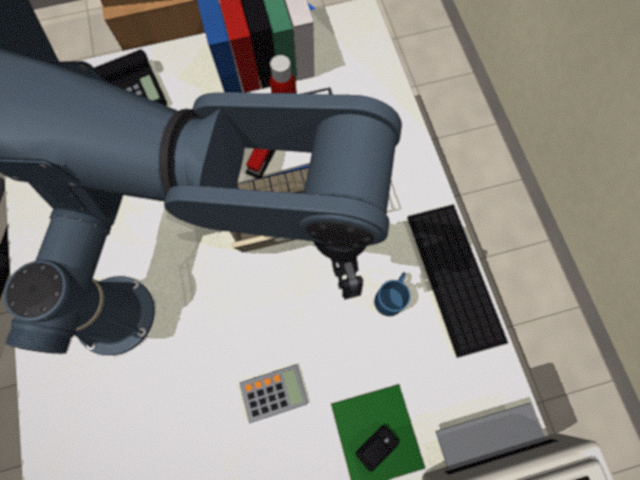

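View pics/top_1.png

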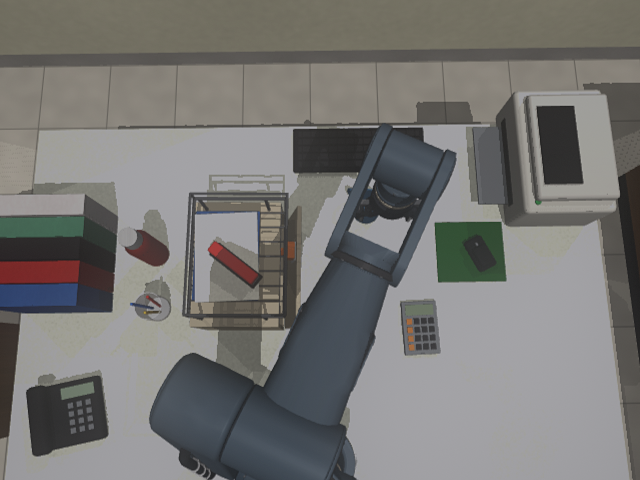

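```bash
python3 - <<'E'
import pickle
from ov import *
cal=pickle.load(open('wcal1.pkl','rb'))
o=draw(cv2.imread('pics/wrist_1.png'),'wrist',(420,20,640,340),2.4,-.037,cal) if 0 else draw(cv2.imread('pics/wrist_1.png'),'wrist',(420,20,640,340),1.85,-.037,cal)
cv2.imwrite('pics/ov_w.png',o)
o=draw(cv2.imread('pics/wrist_1.png'),'wrist',(440,150,520,220),8,-.037,cal); cv2.imwrite('pics/ov_w2.png',o)
E
```

```text
(no output)
```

View pics/ov_w.png

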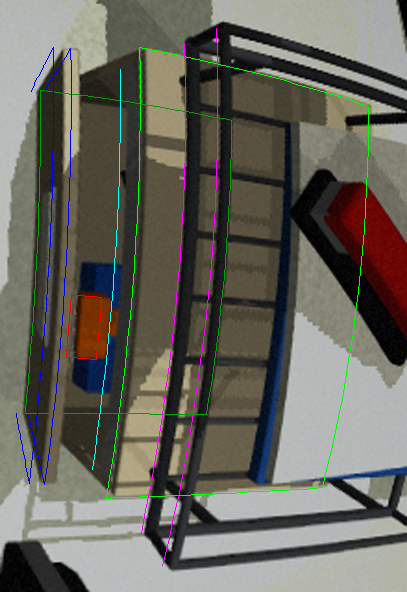

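View pics/ov_w2.png

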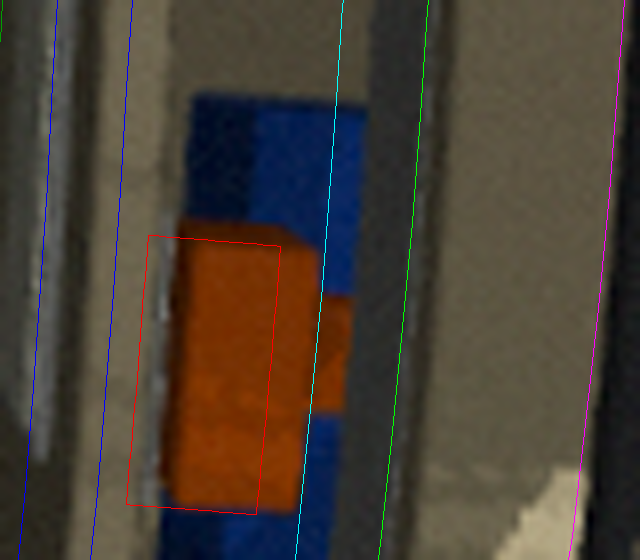

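```bash
cat > wsnap.py <<'E'
import sys,pickle
from ov import *
k=sys.argv[1]
manip.snapshot('top')
cal=manip.get_calibration('wrist'); im=manip.snapshot('wrist')[:,:,::-1].copy()
cv2.imwrite(f'pics/wrist_{k}.png',im); pickle.dump(cal,open(f'wcal{k}.pkl','wb'))
cv2.imwrite(f'pics/ovw_{k}.png',draw(im,'wrist',(0,0,640,480),1.25,-.038,cal))
cv2.imwrite(f'pics/ovwz_{k}.png',draw(im,'wrist',(440,150,520,220),8,-.037,cal))
E
python3 wsnap.py 2; python3 st.py
```

```text
t 2.9 tcp [ 0.5524 -0.1315  0.478 ] q [-4.310e-01  2.630e-01  1.137e+00  1.000e-03  1.746e+00 -1.988e+00] F [ 0.23 -0.07  0.79] gap 0.996
[[0.9999, -0.0042, 0.0139], [-0.0139, 0.0025, 0.9999], [-0.0042, -1.0, 0.0024]]
tcp in locker [-0.2177, -0.0384, 0.478]
tool axes in locker (cols) [[0.004, 0.002, 1.0], [-1.0, 0.004, 0.004], [-0.004, -1.0, 0.002]]
```

View pics/ovwz_2.png

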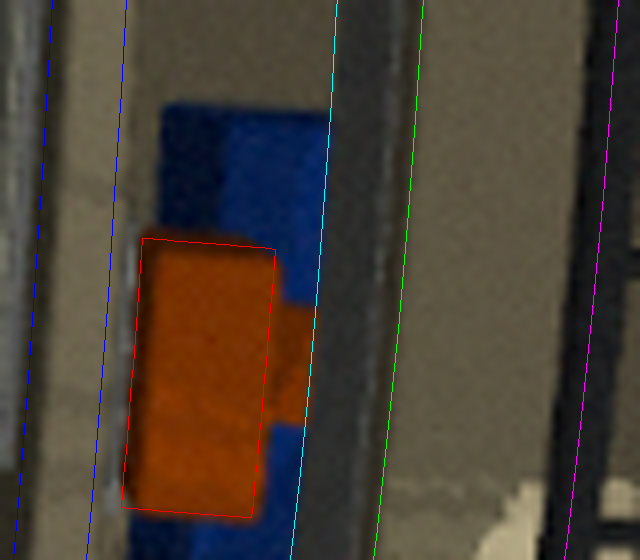

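View pics/ovw_2.png

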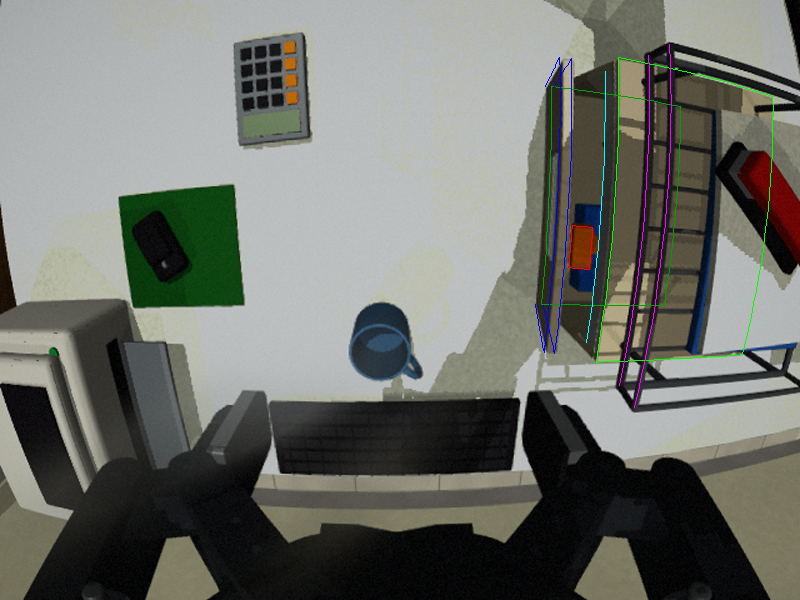

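```bash
python3 - <<'E'
from h import *
import pickle
from scipy.spatial.transform import Rotation as R
cal=pickle.load(open('wcal2.pkl','rb')); s=manip.sense(); M=R.from_quat(s['tool_rot']).as_matrix(); p=np.array(s['tcp_pos'])
E=cal['extrinsics'];K=cal['intrinsics']; c=M.T@(E[:3,3]-p); print('cam in tool',c)
def ray(u,v):
    d=np.array([u-K[0,2],v-K[1,2]]); r=np.hypot(*d); th=r/K[0,0]; d=d/r*np.sin(th)
    return M.T@E[:3,:3]@np.array([d[0],-d[1],-np.cos(th)])
for u,v in [(423,318),(455,314),(432,380),(500,368),(545,368),(560,380),(612,475),(500,400),(535,470),(475,400),(415,430),(360,420)]:
    d=ray(u,v)
    print((u,v),[ (c+d*(X-c[0])/d[0])[1:].round(3).tolist() for X in (-.011,-.02,-.038)])
# mug and others
from scipy.optimize import least_squares
def back(n,u,v,z):
    c=C[n];K=c['intrinsics'];E=c['extrinsics'];d=E[:3,:3]@np.array([(u-K[0,2])/K[0,0],-(v-K[1,2])/K[1,1],-1]);return (E[:3,3]+d*(z-E[2,3])/d[2]).round(3)
print('mug rim top', back('top',367,203,.095))
E
```

```text
cam in tool [-7.75798068e-02 -1.61964768e-01 -1.81769149e-05]
(423, 318) [[-0.044, 0.039], [-0.06, 0.034], [-0.092, 0.023]]
(455, 314) [[-0.042, 0.053], [-0.058, 0.046], [-0.09, 0.032]]
(432, 380) [[-0.081, 0.033], [-0.092, 0.028], [-0.114, 0.019]]
(500, 368) [[-0.078, 0.056], [-0.089, 0.048], [-0.112, 0.033]]
(545, 368) [[-0.081, 0.072], [-0.092, 0.062], [-0.114, 0.043]]
(560, 380) [[-0.088, 0.073], [-0.098, 0.063], [-0.118, 0.044]]
(612, 475) [[-0.127, 0.067], [-0.131, 0.058], [-0.141, 0.04]]
(500, 400) [[-0.092, 0.05], [-0.102, 0.043], [-0.121, 0.029]]
(535, 470) [[-0.118, 0.048], [-0.124, 0.042], [-0.136, 0.029]]
(475, 400) [[-0.091, 0.042], [-0.101, 0.037], [-0.12, 0.025]]
(415, 430) [[-0.1, 0.023], [-0.108, 0.02], [-0.125, 0.014]]
(360, 420) [[-0.095, 0.01], [-0.104, 0.009], [-0.122, 0.006]]
mug rim top [ 0.705 -0.151  0.095]
```

```bash
python3 - <<'E'
import cv2
im=cv2.imread('pics/wrist_2.png')[280:480,400:640]
cv2.imwrite('pics/grip.png',cv2.convertScaleAbs(cv2.resize(im,None,fx=3,fy=3,interpolation=cv2.INTER_CUBIC),alpha=2.5,beta=10))
E
```

```text
(no output)
```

View pics/grip.png

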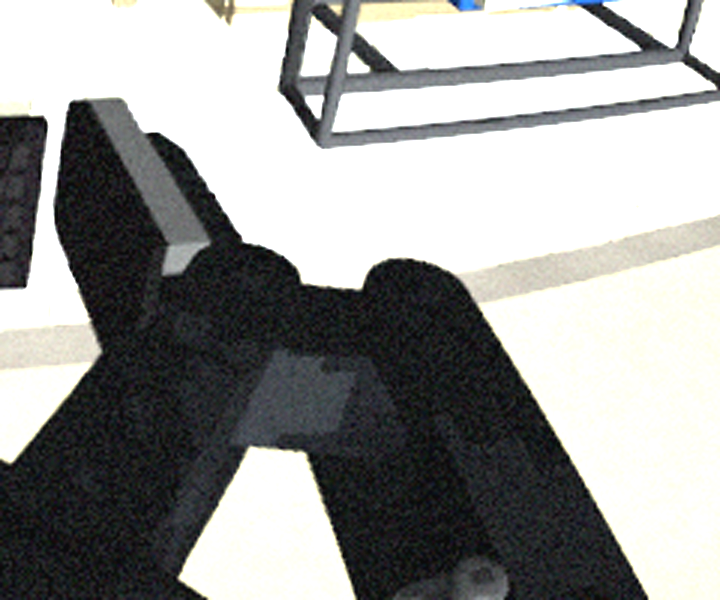

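apply_moves:
  motion:
    - [85,0,-2,0,0]
    - [85,0,-4,0,0]
    - [85,0,-6,0,0]
    - [85,0,-8,0,0]
    - [85,0,-10,0,0]
    - [85,0,-12,0,0]
    - [85,0,-14,0,0]
    - [85,0,-14,0,0]

```text
t: 3.9
tcp_pos: [0.4974, -0.1177, 0.7894]
tool_rot: [0.71, 0.006, 0.014, -0.704]
force: [0.3, -0.3, -0.8]
finger_gap: 0.994
```

```bash
python3 st.py
```

```text
t 3.9 tcp [ 0.4974 -0.1177  0.7894] q [-0.455  0.326  0.218  0.011  2.567 -2.005] F [ 0.33 -0.28 -0.82] gap 0.994
[[0.9995, 0.029, 0.0118], [-0.0116, -0.0078, 0.9999], [0.0291, -0.9995, -0.0074]]
tcp in locker [-0.2049, 0.0169, 0.7894]
tool axes in locker (cols) [[0.007, -0.007, 1.0], [-1.0, -0.029, 0.007], [0.029, -1.0, -0.007]]
```

apply_moves:
  motion:
    - [85,0,2,0,0]
    - [85,0,4,0,0]
    - [85,0,4,0,0]

```text
t: 4.28
tcp_pos: [0.4984, -0.1179, 0.6557]
tool_rot: [-0.705, 0.005, -0.004, 0.709]
force: [-0.2, 0.1, 0.1]
finger_gap: 0.994
```

```bash
python3 st.py
```

```text
t 4.275 tcp [ 0.4984 -0.1179  0.6557] q [-0.454  0.191  0.794  0.007  2.161 -2.009] F [-0.18  0.07  0.05] gap 0.994
[[0.9999, -0.0007, 0.0126], [-0.0126, 0.0067, 0.9999], [-0.0008, -1.0, 0.0067]]
tcp in locker [-0.205, 0.0158, 0.6557]
tool axes in locker (cols) [[0.006, 0.007, 1.0], [-1.0, 0.001, 0.006], [-0.001, -1.0, 0.007]]
```

apply_moves:
  motion:
    - [85,0,-2,0,0]
    - [85,0,-4,0,0]
    - [85,0,-6,0,0]
    - [85,0,-8,0,0]
    - [85,0,-10,0,0]
    - [85,0,-12,0,0]
    - [85,0,-16,0,0]
    - [85,0,-20,0,0]
    - [85,0,-20,0,0]

```text
t: 5.4
tcp_pos: [0.4127, -0.0985, 0.8426]
tool_rot: [0.715, 0.019, 0.028, -0.698]
force: [0.7, -0.1, 0.7]
finger_gap: 0.994
```

```bash
python3 st.py; python3 -c "
from station import manip
for i in range(3): manip.snapshot('top')
"; python3 st.py
```

```text
t 5.4 tcp [ 0.4127 -0.0985  0.8426] q [-0.508  0.207  0.218  0.023  2.646 -2.045] F [ 0.67 -0.06  0.67] gap 0.994
[[0.9977, 0.0666, 0.0133], [-0.0117, -0.0245, 0.9996], [0.0669, -0.9975, -0.0237]]
tcp in locker [-0.1873, 0.102, 0.8426]
tool axes in locker (cols) [[0.007, -0.023, 1.0], [-0.998, -0.067, 0.005], [0.067, -0.997, -0.024]]
t 5.55 tcp [ 0.413  -0.0987  0.8424] q [-0.508  0.208  0.218  0.023  2.646 -2.045] F [-0.08 -1.08  0.46] gap 0.993
[[0.9977, 0.0664, 0.0133], [-0.0117, -0.0243, 0.9996], [0.0667, -0.9975, -0.0235]]
tcp in locker [-0.1874, 0.1016, 0.8424]
tool axes in locker (cols) [[0.007, -0.023, 1.0], [-0.998, -0.067, 0.005], [0.067, -0.997, -0.023]]
```

apply_moves:
  motion:
    - [85,0,0,0,0]

```text
t: 5.68
tcp_pos: [0.4133, -0.0989, 0.8422]
tool_rot: [0.715, 0.019, 0.028, -0.698]
force: [-0.8, 0.5, -0.3]
finger_gap: 0.994
```

```bash
python3 st.py
```

```text
t 5.675 tcp [ 0.4133 -0.0989  0.8422] q [-0.508  0.208  0.218  0.023  2.646 -2.045] F [-0.83  0.46 -0.29] gap 0.994
[[0.9977, 0.0662, 0.0134], [-0.0118, -0.0242, 0.9996], [0.0665, -0.9975, -0.0234]]
tcp in locker [-0.1876, 0.1014, 0.8422]
tool axes in locker (cols) [[0.007, -0.023, 1.0], [-0.998, -0.067, 0.005], [0.067, -0.998, -0.023]]
```

apply_moves:
  motion:
    - [85,0,3,0,0]
    - [85,0,6,0,0]
    - [85,0,6,0,0]
    - [85,0,6,0,0]

```text
t: 6.18
tcp_pos: [0.424, -0.1026, 0.6583]
tool_rot: [0.713, 0.016, 0.024, -0.7]
force: [-0.0, -0.6, 1.3]
finger_gap: 0.998
```

```bash
python3 st.py
```

```text
t 6.175 tcp [ 0.424  -0.1026  0.6583] q [-0.503  0.018  0.988  0.012  2.077 -2.055] F [-0.03 -0.57  1.26] gap 0.998
[[0.9983, 0.0564, 0.0132], [-0.0121, -0.0189, 0.9997], [0.0567, -0.9982, -0.0182]]
tcp in locker [-0.1911, 0.0906, 0.6583]
tool axes in locker (cols) [[0.006, -0.018, 1.0], [-0.998, -0.057, 0.005], [0.057, -0.998, -0.018]]
```

apply_moves:
  motion:
    - [85,0,0,2,0]
    - [85,-0.2,0,4,0]
    - [85,-0.5,0,6,0]
    - [85,-0.9,0,8,0]
    - [85,-1.4,0,10,0]
    - [85,-2.1,0,12,0]
    - [85,-3.2,0,13.7,0]
    - [85,-4.7,0,15.2,0]
    - [85,-6.4,0,16.4,0]
    - [85,-8.2,0,17.4,0]
    - [85,-10.2,0,18.2,0]
    - [85,-12.2,0,18.4,0]

```text
t: 7.68
tcp_pos: [0.0669, 0.4587, 0.633]
tool_rot: [0.709, 0.021, 0.03, -0.704]
force: [-0.6, 0.8, -1.1]
finger_gap: 0.997
```

apply_moves:
  motion:
    - [85,-1.5,-1,0,0]
    - [85,-3,-2,0,0]
    - [85,-4.5,-3,0,0]
    - [85,-5,-5,-0.5,0]
    - [85,-5,-7,-1,0]
    - [85,-5,-9,-2,0]
    - [85,-5,-9,-4,0]
    - [85,-5,-9,-6,0]

```text
t: 8.68
tcp_pos: [-0.0982, 0.303, 0.8432]
tool_rot: [-0.698, -0.019, -0.028, 0.715]
force: [-0.7, 1.1, 0.5]
finger_gap: 1.0
```

```bash
python3 st.py
```

```text
t 8.675 tcp [-0.0982  0.303   0.8432] q [ 1.6    0.034  0.433 -0.144  2.647 -0.086] F [-0.66  1.08  0.47] gap 1.0
[[0.9976, 0.0675, 0.0117], [-0.0134, 0.0245, 0.9996], [0.0672, -0.9974, 0.0253]]
tcp in locker [0.2048, 0.6202, 0.8432]
tool axes in locker (cols) [[0.005, 0.026, 1.0], [-0.998, -0.067, 0.007], [0.067, -0.997, 0.025]]
```

apply_moves:
  motion:
    - [85,0,-2,-1,0]
    - [85,0,-4,-3,0]
    - [85,0,-6,-5,0]
    - [85,0,-8,-7,0]
    - [85,0,-10,-9,0]

```text
t: 9.3
tcp_pos: [-0.1059, 0.1813, 0.8448]
tool_rot: [-0.685, -0.022, -0.029, 0.727]
force: [-0.1, 0.6, 0.3]
finger_gap: 0.995
```

```bash
python3 st.py
```

```text
t 9.3 tcp [-0.1059  0.1813  0.8448] q [ 1.676 -0.161  0.598 -0.165  2.647 -0.031] F [-0.11  0.62  0.35] gap 0.995
[[0.9974, 0.072, 0.0087], [-0.013, 0.0592, 0.9982], [0.0714, -0.9956, 0.06]]
tcp in locker [0.083, 0.6256, 0.8448]
tool axes in locker (cols) [[0.005, 0.061, 0.998], [-0.997, -0.071, 0.01], [0.071, -0.996, 0.06]]
```

apply_moves:
  motion:
    - [85,0,1,2,0]
    - [85,0,2,4,0]
    - [85,0,3.3,5.5,0]
    - [85,0,4.5,7,0]
    - [85,0.5,5,8.6,0]
    - [85,2.5,5.5,9,0]
    - [85,4.5,5.5,9.3,0]
    - [85,6.5,5.5,9.2,0]
    - [85,8.5,5.5,8.7,0]
    - [85,10.3,5.5,7.8,0]
    - [85,12,5.5,6.8,0]
    - [85,13.5,5.5,5.5,0]

```text
t: 10.8
tcp_pos: [0.3134, 0.3502, 0.716]
tool_rot: [-0.688, -0.022, -0.029, 0.724]
force: [-0.4, 0.2, 0.2]
finger_gap: 0.996
```

```bash
python3 st.py
```

```text
t 10.8 tcp [0.3134 0.3502 0.716 ] q [ 0.602  0.1    0.748  0.     2.204 -0.959] F [-0.45  0.23  0.16] gap 0.996
[[0.9973, 0.0732, 0.008], [-0.0117, 0.0507, 0.9986], [0.0727, -0.996, 0.0514]]
tcp in locker [0.2596, 0.2094, 0.716]
tool axes in locker (cols) [[0.007, 0.052, 0.999], [-0.997, -0.072, 0.01], [0.073, -0.996, 0.051]]
```

apply_moves:
  motion:
    - [85,1.2,0,-1.6,0]
    - [85,2.2,0,-3.4,0]
    - [85,3,0,-5.3,-0.5]
    - [85,3.8,0,-7.2,-1]
    - [85,4.5,0,-9.1,-1.5]
    - [85,5.1,0,-11,-2]
    - [85,5.6,0,-13,-2.8]
    - [85,6,0,-15,-3.6]
    - [85,6.2,0,-15.7,-4.5]
    - [85,6.2,0,-15.7,-4.5]

```text
t: 12.05
tcp_pos: [0.4941, -0.1235, 0.7044]
tool_rot: [-0.647, -0.296, 0.235, 0.662]
force: [-0.3, 0.9, -0.2]
finger_gap: 0.993
```

```bash
python3 st.py
```

```text
t 12.05 tcp [ 0.4941 -0.1235  0.7044] q [-0.516  0.184  0.678  0.102  2.24  -2.793] F [-0.34  0.92 -0.17] gap 0.993
[[0.7143, 0.0716, -0.6962], [0.6944, 0.0512, 0.7177], [0.087, -0.9961, -0.0131]]
tcp in locker [-0.2107, 0.0201, 0.7044]
tool axes in locker (cols) [[0.707, 0.053, 0.705], [-0.701, -0.071, 0.709], [0.087, -0.996, -0.013]]
```

Now twist past the last joint's limit to see how the tilt responds.

apply_moves:
  motion:
    - [85,0,0,0,-1]
    - [85,0,0,0,-2]
    - [85,0,0,0,-3]
    - [85,0,0,0,-3]

```text
t: 12.55
tcp_pos: [0.5412, -0.0372, 0.7746]
tool_rot: [-0.55, -0.434, 0.339, 0.628]
force: [0.3, 1.1, 0.6]
finger_gap: 0.991
```

```bash
python3 st.py
```

```text
t 12.55 tcp [ 0.5412 -0.0372  0.7746] q [-0.379  0.365  0.218  0.313  2.55  -2.85 ] F [0.3  1.05 0.63] gap 0.991
[[0.3935, 0.0506, -0.9179], [0.9032, 0.1648, 0.3963], [0.1713, -0.985, 0.0191]]
tcp in locker [-0.1235, -0.0254, 0.7746]
tool axes in locker (cols) [[0.91, 0.166, 0.379], [-0.377, -0.048, 0.925], [0.171, -0.985, 0.019]]
```

apply_moves:
  motion:
    - [85,-1.5,1.7,0,0]
    - [85,-3,3.5,0,0]
    - [85,-3,3.5,0,-1]
    - [85,-3,3.5,0,-2]
    - [85,-3,3.5,0,-3]
    - [85,-3,3.5,0,-4]

```text
t: 13.3
tcp_pos: [0.5348, 0.0255, 0.7785]
tool_rot: [-0.414, -0.547, 0.391, 0.613]
force: [-0.9, 1.2, -1.1]
finger_gap: 0.997
```

```bash
python3 st.py
```

```text
t 13.3 tcp [0.5348 0.0255 0.7785] q [-0.36   0.387  0.218  0.661  2.595 -2.85 ] F [-0.92  1.24 -1.05] gap 0.997
[[0.0959, -0.0267, -0.995], [0.9329, 0.351, 0.0805], [0.3471, -0.936, 0.0586]]
tcp in locker [-0.061, -0.0179, 0.7785]
tool axes in locker (cols) [[0.935, 0.35, 0.062], [-0.079, 0.033, 0.996], [0.347, -0.936, 0.059]]
```

apply_moves:
  motion:
    - [85,-2,0.8,0,0]
    - [85,-4,1.6,0,0]
    - [85,-5.9,2.4,0,0]
    - [85,-5.9,2.4,0,-1]
    - [85,-5.9,2.4,0,-2]
    - [85,-5.9,2.4,0,-3]
    - [85,-5.9,2.4,0,-4]

```text
t: 14.18
tcp_pos: [0.508, 0.0141, 0.8003]
tool_rot: [0.262, 0.66, -0.397, -0.581]
force: [0.1, 0.2, -0.7]
finger_gap: 0.996
```

```bash
python3 st.py
```

```text
t 14.175 tcp [0.508  0.0141 0.8003] q [-0.482  0.41   0.218  1.139  2.646 -2.853] F [ 0.09  0.18 -0.74] gap 0.996
[[-0.1873, -0.115, -0.9755], [0.8076, 0.5473, -0.2196], [0.5592, -0.829, -0.0097]]
tcp in locker [-0.0728, 0.0087, 0.8003]
tool axes in locker (cols) [[0.804, 0.545, -0.237], [0.202, 0.125, 0.971], [0.559, -0.829, -0.01]]
```

```bash
cat > go.py <<'E'
import sys
from h import *
from scipy.spatial.transform import Rotation as R
l=np.load('loc.npy'); c,q=np.cos(l[2]),np.sin(l[2]); A=np.array([[c,q,0],[-q,c,0],[0,0,1]])
s=manip.sense(); M=A@R.from_quat(s['tool_rot']).as_matrix(); p=A@(np.array(s['tcp_pos'])-[l[0],l[1],0])
print('at',p.round(4),'tooly',M[:,1].round(3),'toolz',M[:,2].round(3),'q',np.round(s['q'],2))
for a in sys.argv[1:]:
    t=np.array(eval(a)); print(a,'->',(M.T@(t-p)/.03).round(2))
E
python3 go.py "(-.2,-.037,.80)" "(-.2,-.037,.6)" "(-.2,-.037,.4)"
```

```text
at [-0.0728  0.0087  0.8003] tooly [ 0.545  0.125 -0.829] toolz [-0.237  0.971 -0.01 ] q [-0.48  0.41  0.22  1.14  2.65 -2.85]
(-.2,-.037,.80) -> [-3.72 -2.49 -0.47]
(-.2,-.037,.6) -> [-7.45  3.03 -0.41]
(-.2,-.037,.4) -> [-11.18   8.56  -0.35]
```

apply_moves:
  motion:
    - [0,-1.9,-1,-0.2,0.4]
    - [0,-3.7,-1.5,-0.4,0.8]
    - [0,-5.2,0,-0.4,0.8]
    - [0,-6.3,1.5,-0.4,0.8]
    - [0,-7.4,3,-0.4,0.8]
    - [0,-8.6,4.6,-0.4,0.8]
    - [0,-9.9,6.5,-0.4,0.8]
    - [0,-11.2,8.5,-0.4,0.8]
    - [0,-11.2,8.5,-0.4,0.8]

```text
t: 15.3
tcp_pos: [0.5743, -0.0651, 0.7205]
tool_rot: [-0.267, -0.598, 0.37, 0.659]
force: [0.6, -0.4, 0.2]
finger_gap: 0.003
```

```bash
python3 wsnap.py 3; python3 go.py "(-.1,-.037,.25)"; python3 st.py; python3 - <<'E'
from h import *
cv2.imwrite('pics/scene_3.png',manip.snapshot('scene')[:,:,::-1])
E
```

```text
at [-0.1512 -0.0592  0.7202] tooly [ 0.58   0.179 -0.795] toolz [-0.109  0.984  0.143] q [-0.54  0.56  0.22  1.05  2.65 -2.85]
(-.1,-.037,.25) -> [-7.87 13.58 -1.69]
t 15.4 tcp [ 0.5744 -0.0654  0.7202] q [-0.545  0.558  0.219  1.046  2.646 -2.854] F [0.62 0.1  1.39] gap 0.004
[[0.0114, -0.1685, -0.9856], [0.8071, 0.5834, -0.0904], [0.5903, -0.7945, 0.1426]]
tcp in locker [-0.1512, -0.0592, 0.7202]
tool axes in locker (cols) [[0.807, 0.58, -0.109], [0.003, 0.179, 0.984], [0.59, -0.795, 0.143]]
```

View pics/ovw_3.png

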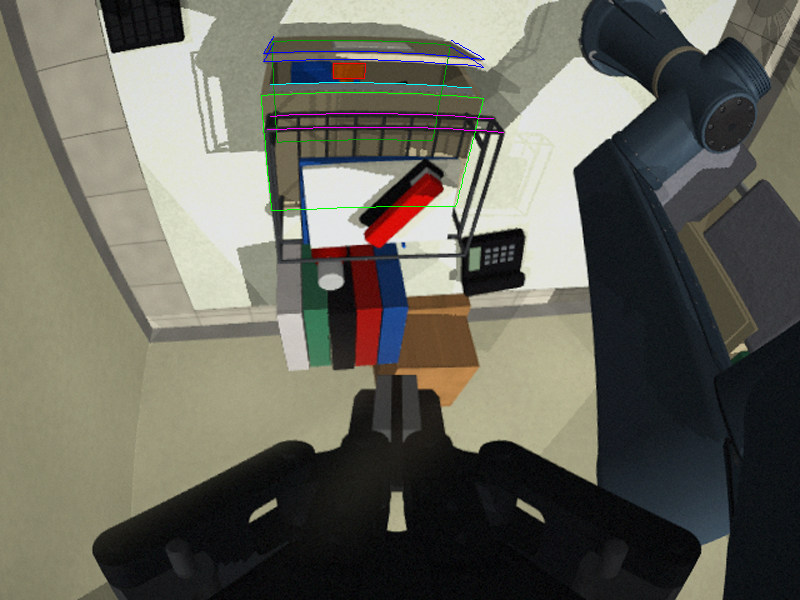

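View pics/scene_3.png

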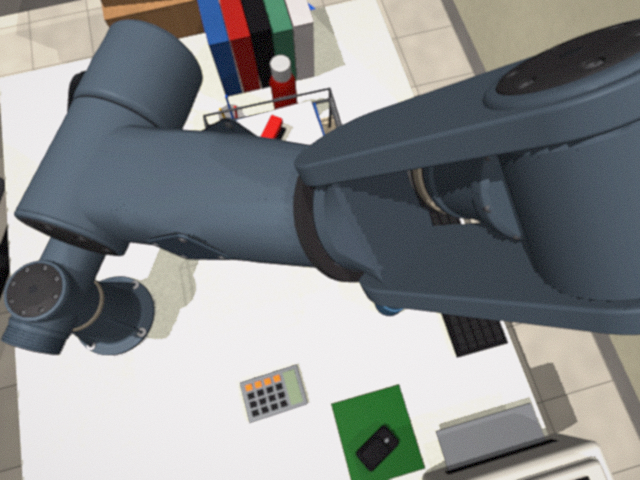

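```bash
cat > kin.py <<'E'
import numpy as np
from scipy.spatial.transform import Rotation as R
from scipy.optimize import least_squares
D=[([.9434982,.5284534,1.4339118,0,1.1813987,-.1784999],[.2707,.5625,.2093]),
([.944,.466,1.358,0,1.312,.001],[.272,.5645,.2731]),([.944,.359,.987,0,1.79,-.632],[.2716,.5638,.4833]),
([-.431,.263,1.137,.001,1.746,-1.988],[.5524,-.1315,.478]),([-.455,.326,.218,.011,2.567,-2.005],[.4974,-.1177,.7894]),
([-.454,.191,.794,.007,2.161,-2.009],[.4984,-.1179,.6557]),([-.508,.208,.218,.023,2.646,-2.045],[.413,-.0987,.8424]),
([-.503,.018,.988,.012,2.077,-2.055],[.424,-.1026,.6583]),([1.6,.034,.433,-.144,2.647,-.086],[-.0982,.303,.8432]),
([1.676,-.161,.598,-.165,2.647,-.031],[-.1059,.1813,.8448]),([.602,.1,.748,0,2.204,-.959],[.3134,.3502,.716]),
([-.516,.184,.678,.102,2.24,-2.793],[.4941,-.1235,.7044]),([-.379,.365,.218,.313,2.55,-2.85],[.5412,-.0372,.7746]),
([-.36,.387,.218,.661,2.595,-2.85],[.5348,.0255,.7785]),([-.482,.41,.218,1.139,2.646,-2.853],[.508,.0141,.8003]),
([-.545,.558,.219,1.046,2.646,-2.854],[.5744,-.0654,.7202])]
Y=lambda a:R.from_euler('y',a).as_matrix(); Z=lambda a:R.from_euler('z',a).as_matrix()
def fk(q,a):
    R1=Z(q[0]);R2=R1@Y(q[1]);R3=R2@Y(q[2]);R4=R3@Z(q[3]);R5=R4@Y(q[4])
    p=R1@[a[0],a[1],a[2]]+R2@[0,0,a[3]]+R3@[a[4],0,a[5]]+R4@[0,a[6],0]+R5@[a[7],0,a[8]]
    return p,R5@Z(q[5]*a[9])
Q=np.array([d[0] for d in D]);P=np.array([d[1] for d in D])
def fit():
    f=lambda a:np.concatenate([fk(q,np.r_[a,1])[0]-p for q,p in zip(Q,P)])
    return least_squares(f,[0,.1,.3,.4,0,.4,0,0,.2])
if __name__=="__main__":
    r=fit();print(r.x.round(4)); print(np.abs(r.fun).reshape(-1,3).max(1).round(4))
    a=np.r_[r.x,1]
    # orientation: find sign & const
    q=Q[-1]; M=np.array([[0.0114,-0.1685,-0.9856],[0.8071,0.5834,-0.0904],[0.5903,-0.7945,0.1426]])
    q2=Q[3]; M2=np.array([[0.9999,-0.0042,0.0139],[-0.0139,0.0025,0.9999],[-0.0042,-1,0.0024]])
    for sg in(1,-1):
        a[9]=sg; print(sg,(fk(q,a)[1].T@M).round(3).tolist(),(fk(q2,a)[1].T@M2).round(3).tolist())
E
python3 kin.py
```

```text
[3.000e-04 1.108e-01 2.746e-01 5.884e-01 1.141e-01 3.917e-01 2.000e-04
 4.000e-04 3.185e-01]
[0.0001 0.0002 0.0003 0.0004 0.0003 0.0004 0.0004 0.0002 0.0001 0.0001
 0.0003 0.0003 0.0002 0.0002 0.0001 0.0002]
1 [[-0.001, 0.0, -1.0], [-1.0, 0.0, 0.001], [0.0, 1.0, 0.0]] [[0.0, 0.0, -1.0], [-1.0, 0.001, -0.0], [0.001, 1.0, 0.0]]
-1 [[0.543, 0.0, -0.839], [-0.839, 0.0, -0.543], [0.0, 1.0, 0.0]] [[0.741, -0.001, 0.672], [0.672, -0.0, -0.741], [0.001, 1.0, 0.0]]
```

```bash
cat > ik.py <<'E'
from kin import *
A9=np.r_[fit().x,1]; R0=np.array([[0,0,-1],[-1,0,0],[0,1,0.]])
LO=np.array([-3.08,-.75,.22,-1.43,0,-2.85]);HI=np.array([3.08,2.2,2.44,4.57,2.65,2.85])
def FK(q): p,M=fk(q,A9); return p,M@R0
l=np.load('loc.npy'); c,s_=np.cos(l[2]),np.sin(l[2]); W=np.array([[c,-s_,0],[s_,c,0],[0,0,1]]) # locker->world
w=lambda p:W@np.array(p)+[l[0],l[1],0]
def IK(p,M,n=60,seed=0):
    rng=np.random.default_rng(seed); out=[]
    for i in range(n):
        q0=rng.uniform(LO,HI)
        def f(q):
            pp,MM=FK(q); return np.r_[(pp-p)*5,R.from_matrix(MM.T@M).as_rotvec()]
        r=least_squares(f,q0,bounds=(LO,HI),max_nfev=150)
        if np.abs(r.fun).max()<1e-4 and not any(np.abs(r.x-o).max()<.02 for o in out): out.append(r.x)
    return out
def tool(tilt,lat,tw=0):
    y=np.array([np.tan(tilt),np.tan(lat),-1]);y/=np.linalg.norm(y)
    z=np.array([0,1.,0]);z-=y*(z@y);z/=np.linalg.norm(z);x=np.cross(y,z)
    M=np.c_[x,y,z]; return W@(R.from_rotvec(y*tw).as_matrix()@M)
if __name__=="__main__":
    d=np.deg2rad
    for tilt,lat in((36,12.7),(36,0),(36,-8),(20,0)):
        for tw in (0,180,90,-90):
            for P in((-.2,-.037,.40),(-.022,-.037,.19)):
                S=IK(w(P),tool(d(tilt),d(lat),d(tw)),25); print(tilt,lat,tw,P,[x.round(2).tolist() for x in S])
E
python3 ik.py
```

```text
36 12.7 0 (-0.2, -0.037, 0.4) [[-0.62, 0.5, 1.13, 0.43, 2.01, 2.56]]
36 12.7 0 (-0.022, -0.037, 0.19) [[-0.38, 0.62, 1.52, 0.5, 1.45, 2.54]]
36 12.7 180 (-0.2, -0.037, 0.4) [[-0.62, 0.5, 1.13, 0.43, 2.01, -0.58]]
36 12.7 180 (-0.022, -0.037, 0.19) [[-0.38, 0.62, 1.52, 0.5, 1.45, -0.6]]
36 12.7 90 (-0.2, -0.037, 0.4) [[-0.62, 0.5, 1.13, 0.43, 2.01, -2.15]]
36 12.7 90 (-0.022, -0.037, 0.19) [[-0.38, 0.62, 1.52, 0.5, 1.45, -2.17]]
36 12.7 -90 (-0.2, -0.037, 0.4) [[-0.62, 0.5, 1.13, 0.43, 2.01, 0.99]]
36 12.7 -90 (-0.022, -0.037, 0.19) [[-0.38, 0.62, 1.52, 0.5, 1.45, 0.97]]
36 0 0 (-0.2, -0.037, 0.4) [[-0.68, 0.42, 1.26, 0.5, 1.85, 2.52]]
36 0 0 (-0.022, -0.037, 0.19) [[-0.42, 0.56, 1.66, 0.61, 1.26, 2.45]]
36 0 180 (-0.2, -0.037, 0.4) [[-0.68, 0.42, 1.26, 0.5, 1.85, -0.62]]
36 0 180 (-0.022, -0.037, 0.19) [[-0.42, 0.56, 1.66, 0.61, 1.26, -0.69]]
36 0 90 (-0.2, -0.037, 0.4) [[-0.68, 0.42, 1.26, 0.5, 1.85, -2.19]]
36 0 90 (-0.022, -0.037, 0.19) [[-0.42, 0.56, 1.66, 0.61, 1.26, -2.26]]
36 0 -90 (-0.2, -0.037, 0.4) [[-0.68, 0.42, 1.26, 0.5, 1.85, 0.95]]
36 0 -90 (-0.022, -0.037, 0.19) [[-0.
[... 460 characters left out ...]
]
36 -8 -90 (-0.2, -0.037, 0.4) [[-0.72, 0.37, 1.35, 0.56, 1.74, 0.92]]
36 -8 -90 (-0.022, -0.037, 0.19) [[-0.44, 0.52, 1.75, 0.69, 1.14, 0.8]]
20 0 0 (-0.2, -0.037, 0.4) [[-0.57, 0.34, 1.27, 0.3, 1.71, 2.6]]
20 0 0 (-0.022, -0.037, 0.19) [[-0.28, 0.48, 1.65, 0.37, 1.13, 2.69]]
20 0 180 (-0.2, -0.037, 0.4) [[-0.57, 0.34, 1.27, 0.3, 1.71, -0.54]]
20 0 180 (-0.022, -0.037, 0.19) [[-0.28, 0.48, 1.65, 0.37, 1.13, -0.45]]
20 0 90 (-0.2, -0.037, 0.4) [[-0.57, 0.34, 1.27, 0.3, 1.71, -2.11]]
20 0 90 (-0.022, -0.037, 0.19) [[-0.28, 0.48, 1.65, 0.37, 1.13, -2.02]]
20 0 -90 (-0.2, -0.037, 0.4) [[-0.57, 0.34, 1.27, 0.3, 1.71, 1.03]]
20 0 -90 (-0.022, -0.037, 0.19) [[-0.28, 0.48, 1.65, 0.37, 1.13, 1.12]]
```

```bash
python3 go.py "(-.2,-.037,.72)" "(-.22,-.037,.5)" 
```

```text
at [-0.1514 -0.0592  0.7202] tooly [ 0.58   0.179 -0.794] toolz [-0.108  0.984  0.143] q [-0.55  0.56  0.22  1.05  2.65 -2.85]
(-.2,-.037,.72) -> [-1.31 -0.8   0.9 ]
(-.22,-.037,.5) -> [-6.18  4.64 -0.07]
```

apply_moves:
  motion:
    - [0,0,0,0,1]
    - [0,0,0,0,2]
    - [0,-1,0.8,0,3]
    - [0,-2,1.6,0,4]
    - [0,-3,2.4,0,5]
    - [0,-4,3.1,0,6]
    - [0,-5,3.8,0,7]
    - [0,-6,4.6,0,8]
    - [0,-6,4.6,0,9]
    - [0,-6,4.6,0,10]
    - [0,-6,4.6,0,11]
    - [0,-6,4.6,0,12]

```text
t: 16.95
tcp_pos: [0.5491, -0.1308, 0.504]
tool_rot: [-0.454, 0.275, -0.048, 0.846]
force: [-0.2, 0.3, -0.1]
finger_gap: 0.001
```

```bash
python3 st.py
```

```text
t 16.95 tcp [ 0.5491 -0.1308  0.504 ] q [-0.647  0.469  0.923  0.483  2.24  -1.523] F [-0.17  0.26 -0.05] gap 0.001
[[0.8444, -0.1683, 0.5086], [-0.3303, 0.5839, 0.7416], [-0.4217, -0.7942, 0.4375]]
tcp in locker [-0.217, -0.035, 0.504]
tool axes in locker (cols) [[-0.315, 0.581, 0.751], [-0.85, 0.179, -0.495], [-0.422, -0.794, 0.437]]
```

apply_moves:
  motion:
    - [0,0,0,0,1]
    - [0,0,0,0,2]
    - [0,0,0,0,3]
    - [0,0,0,0,4]
    - [0,0,0,0,5]
    - [0,0,0,0,6]
    - [0,0,0,0,7]
    - [0,0,0,0,8]
    - [0,0,0,0,9]
    - [0,0,0,0,10]
    - [0,0,0,0,11]
    - [0,0,0,0,12]

```text
t: 18.45
tcp_pos: [0.5491, -0.1307, 0.5041]
tool_rot: [-0.185, 0.87, -0.417, 0.185]
force: [0.4, -0.9, -0.5]
finger_gap: -0.003
```

apply_moves:
  motion:
    - [0,0,0,0,1]
    - [0,0,0,0,2]
    - [0,0,0,0,3]
    - [0,0,0,0,4]
    - [0,0,0,0,5]
    - [0,0,0,0,6]
    - [0,0,0,0,7]
    - [0,0,0,0,8]
    - [0,0,0,0,9]
    - [0,0,0,0,10]
    - [0,0,0,0,11]
    - [0,0,0,0,11.4]

```text
t: 19.95
tcp_pos: [0.5491, -0.1307, 0.5041]
tool_rot: [0.248, 0.63, -0.383, -0.628]
force: [-0.1, -0.9, 0.3]
finger_gap: -0.002
```

```bash
python3 st.py; python3 go.py "(-.2,-.035,.4)" "(-.12,-.035,.30)" "(-.06,-.035,.235)" "(-.022,-.035,.205)"
```

```text
t 19.95 tcp [ 0.5491 -0.1307  0.5041] q [-0.647  0.469  0.923  0.483  2.24   2.558] F [-0.05 -0.88  0.33] gap -0.002
[[-0.0878, -0.1682, -0.9818], [0.7937, 0.5838, -0.171], [0.602, -0.7943, 0.0823]]
tcp in locker [-0.2169, -0.035, 0.5041]
tool axes in locker (cols) [[0.792, 0.581, -0.189], [0.102, 0.179, 0.979], [0.602, -0.794, 0.082]]
at [-0.2169 -0.035   0.5041] tooly [ 0.581  0.179 -0.794] toolz [-0.189  0.979  0.082] q [-0.65  0.47  0.92  0.48  2.24  2.56]
(-.2,-.035,.4) -> [-1.64  3.08 -0.39]
(-.12,-.035,.30) -> [-1.54  7.28 -1.17]
(-.06,-.035,.235) -> [-1.26 10.16 -1.73]
(-.022,-.035,.205) -> [-0.86 11.69 -2.05]
```

apply_moves:
  motion:
    - [0,-0.9,1.7,-0.2,0.5]
    - [0,-1.7,3.3,-0.5,0.5]
    - [0,-1.7,5,-0.8,0.5]
    - [0,-1.6,6.7,-1.1,0.5]
    - [0,-1.5,7.5,-1.3,0.5]
    - [0,-1.5,7.5,-1.3,0.5]

```text
t: 20.7
tcp_pos: [0.5526, -0.0268, 0.2941]
tool_rot: [-0.262, -0.603, 0.373, 0.655]
force: [-0.8, -0.2, -0.1]
finger_gap: -0.001
```

```bash
python3 wsnap.py 4; python3 go.py "(-.06,-.037,.235)" "(-.03,-.037,.215)" "(-.02,-.037,.21)" "(-.017,-.037,.19)"; python3 - <<'E'
from h import *
cv2.imwrite('pics/scene_4.png',manip.snapshot('scene')[:,:,::-1])
E
```

```text
at [-0.1149 -0.0382  0.2957] tooly [ 0.58   0.178 -0.795] toolz [-0.122  0.984  0.132] q [-0.51  0.53  1.36  0.45  1.73  2.53]
(-.06,-.037,.235) -> [ 0.28  2.68 -0.45]
(-.03,-.037,.215) -> [ 0.69  3.79 -0.66]
(-.02,-.037,.21) -> [ 0.86  4.11 -0.72]
(-.017,-.037,.19) -> [ 0.54  4.7  -0.82]
```

View pics/ovw_4.png

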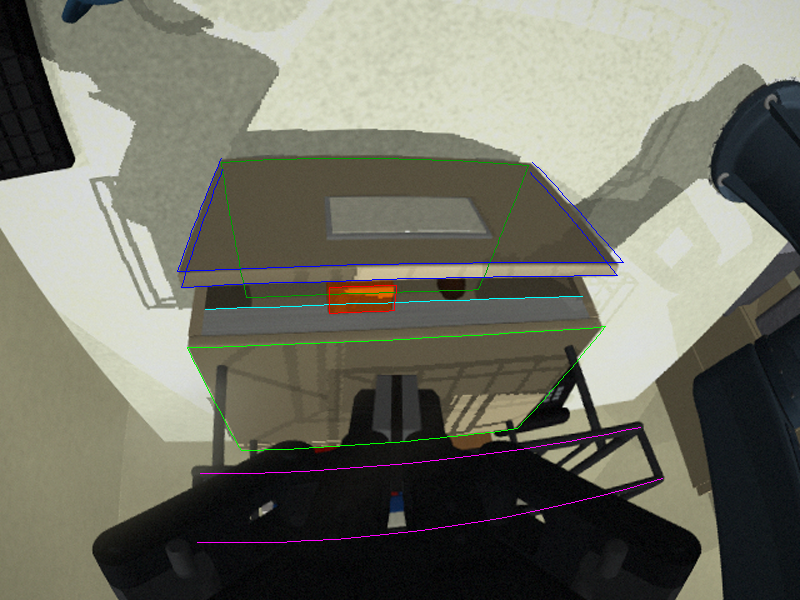

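View pics/scene_4.png

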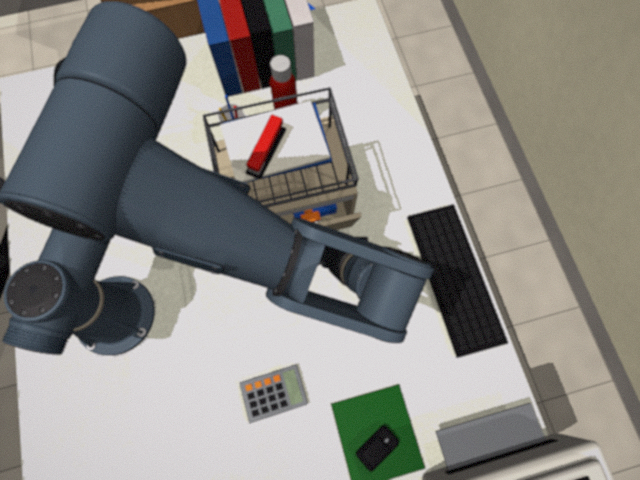

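apply_moves:
  motion:
    - [0,0.15,1.3,-0.2,0]
    - [0,0.3,2.5,-0.4,0]
    - [0,0.6,3.4,-0.6,0]
    - [0,0.8,3.8,-0.7,0]
    - [0,0.8,3.8,-0.7,0]

```text
t: 21.48
tcp_pos: [0.5554, 0.0598, 0.2165]
tool_rot: [-0.264, -0.604, 0.372, 0.654]
force: [0.3, -0.5, -0.1]
finger_gap: -0.001
```

```bash
python3 st.py;  python3 wsnap.py 5; python3 go.py "(-.022,-.037,.205)" "(-.02,-.037,.195)" "(-.018,-.037,.19)"
```

```text
t 21.475 tcp [0.5554 0.0598 0.2165] q [-0.383  0.592  1.498  0.5    1.501  2.545] F [ 0.33 -0.48 -0.09] gap -0.001
[[-0.0062, -0.1681, -0.9858], [0.8055, 0.5833, -0.1046], [0.5926, -0.7947, 0.1317]]
tcp in locker [-0.0263, -0.0378, 0.2165]
tool axes in locker (cols) [[0.805, 0.58, -0.123], [0.021, 0.179, 0.984], [0.593, -0.795, 0.132]]
at [-0.0271 -0.0383  0.2168] tooly [ 0.58   0.177 -0.795] toolz [-0.122  0.984  0.131] q [-0.38  0.59  1.5   0.5   1.5   2.55]
(-.022,-.037,.205) -> [-0.09  0.42 -0.03]
(-.02,-.037,.195) -> [-0.24  0.72 -0.08]
(-.018,-.037,.19) -> [-0.28  0.9  -0.11]
```

View pics/ovw_5.png

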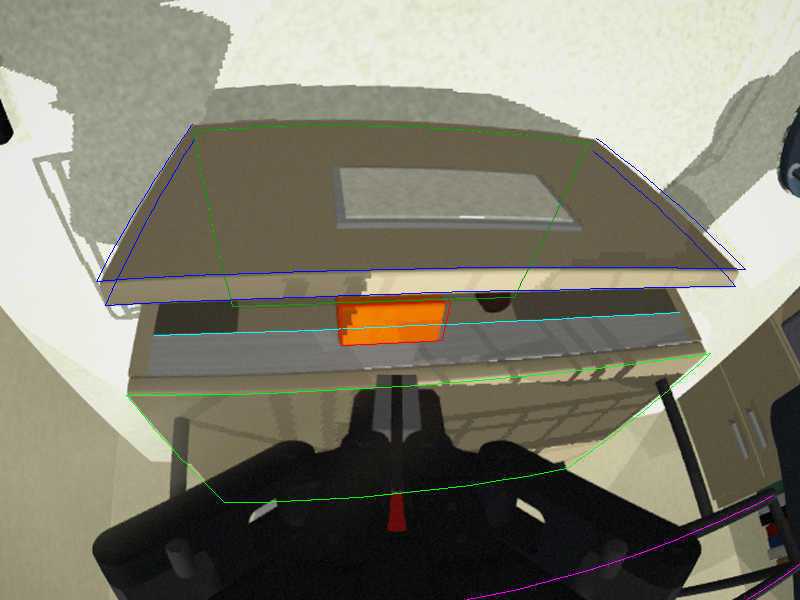

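```bash
python3 go.py "(-.019,-.037,.206)" "(-.018,-.037,.201)" "(-.016,-.037,.193)" "(-.015,-.037,.189)" "(-.0145,-.037,.187)"
```

```text
at [-0.0271 -0.0383  0.2168] tooly [ 0.58   0.177 -0.795] toolz [-0.122  0.984  0.131] q [-0.38  0.59  1.5   0.5   1.5   2.55]
(-.019,-.037,.206) -> [ 0.01  0.45 -0.04]
(-.018,-.037,.201) -> [-0.07  0.6  -0.06]
(-.016,-.037,.193) -> [-0.17  0.86 -0.11]
(-.015,-.037,.189) -> [-0.22  0.98 -0.13]
(-.0145,-.037,.187) -> [-0.25  1.04 -0.14]
```

apply_moves:
  motion:
    - [0,0,0.2,0,0]
    - [0,0,0.45,-0.05,0]
    - [0,-0.07,0.6,-0.05,0]
    - [0,-0.1,0.68,-0.1,0]
    - [0,-0.1,0.68,-0.1,0]

```text
t: 22.2
tcp_pos: [0.5544, 0.07, 0.1973]
tool_rot: [-0.264, -0.603, 0.372, 0.654]
force: [-0.7, 0.3, -0.3]
finger_gap: 0.003
```

```bash
python3 st.py
```

```text
t 22.2 tcp [0.5544 0.07   0.1973] q [-0.368  0.613  1.52   0.509  1.458  2.536] F [-0.69  0.26 -0.26] gap 0.003
[[-0.0049, -0.1693, -0.9856], [0.805, 0.584, -0.1043], [0.5932, -0.7939, 0.1334]]
tcp in locker [-0.0162, -0.0366, 0.1973]
tool axes in locker (cols) [[0.805, 0.581, -0.122], [0.02, 0.18, 0.983], [0.593, -0.794, 0.133]]
```

```bash
python3 wsnap.py 6; python3 - <<'E'
import pickle
from ov import *
from scipy.spatial.transform import Rotation as R
cal=pickle.load(open('wcal6.pkl','rb')); im=cv2.imread('pics/wrist_6.png')
o=draw(im,'wrist',(220,190,400,330),4,-.037,cal)
s=manip.sense(); M=R.from_quat(s['tool_rot']).as_matrix()
for d in ((0,0,0),(-.011,0,.0145),(-.011,0,-.0145),(.011,0,.0145),(.011,0,-.0145)):
    q=(proj(np.array(s['tcp_pos'])+M@np.array(d),'wrist',cal)[0]-[220,190])*4; cv2.circle(o,tuple(int(v) for v in q),4,(255,255,255),1)
cv2.imwrite('pics/z6.png',o)
E
```

```text
(no output)
```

View pics/z6.png

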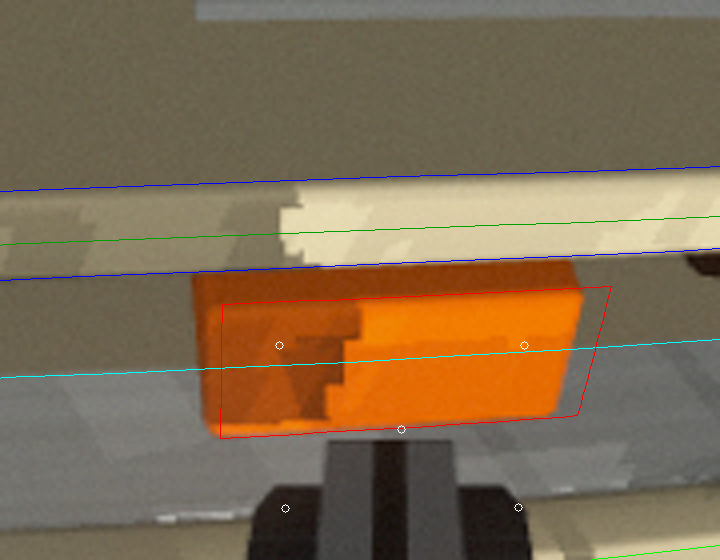

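```bash
python3 - <<'E'
import pickle
from h import *
from scipy.spatial.transform import Rotation as R
cal=pickle.load(open('wcal6.pkl','rb'));s=manip.sense(); M=R.from_quat(s['tool_rot']).as_matrix()
for x in(-.011,-.006,0):
  for d in (0,.004,.008,.012,.016,.02): print(x,d,((proj(np.array(s['tcp_pos'])+M@np.array((x,-d,0)),'wrist',cal)[0]-[220,190])*4).round(0))
E
```

```text
-0.011 0 [402. 346.]
-0.011 0.004 [402. 359.]
-0.011 0.008 [403. 373.]
-0.011 0.012 [403. 388.]
-0.011 0.016 [403. 403.]
-0.011 0.02 [404. 419.]
-0.006 0 [402. 384.]
-0.006 0.004 [402. 398.]
-0.006 0.008 [403. 413.]
-0.006 0.012 [403. 428.]
-0.006 0.016 [403. 444.]
-0.006 0.02 [404. 461.]
0 0 [402. 429.]
0 0.004 [402. 444.]
0 0.008 [402. 459.]
0 0.012 [403. 475.]
0 0.016 [403. 492.]
0 0.02 [403. 509.]
```

```bash
python3 go.py "(-.023,-.035,.201)" "(-.0225,-.035,.197)" "(-.022,-.035,.193)"  "(-.021,-.035,.189)" "(-.02,-.035,.185)" "(-.0195,-.035,.181)"
```

```text
at [-0.0162 -0.0368  0.1976] tooly [ 0.581  0.179 -0.794] toolz [-0.122  0.984  0.133] q [-0.37  0.61  1.52  0.51  1.46  2.54]
(-.023,-.035,.201) -> [-0.11 -0.21  0.1 ]
(-.0225,-.035,.197) -> [-0.18 -0.09  0.08]
(-.022,-.035,.193) -> [-0.24  0.02  0.06]
(-.021,-.035,.189) -> [-0.3   0.15  0.04]
(-.02,-.035,.185) -> [-0.35  0.27  0.02]
(-.0195,-.035,.181) -> [-0.41  0.39 -0.  ]
```

apply_moves:
  motion:
    - [0,-0.11,-0.2,0.1,0]
    - [0,-0.18,-0.1,0.08,0]
    - [0,-0.22,0,0.06,0]
    - [0,-0.22,0,0.06,0]

```text
t: 22.8
tcp_pos: [0.5523, 0.0646, 0.1936]
tool_rot: [-0.263, -0.603, 0.372, 0.654]
force: [-0.3, -1.2, -0.8]
finger_gap: 0.003
```

```bash
python3 st.py
```

```text
t 22.8 tcp [0.5523 0.0646 0.1936] q [-0.377  0.617  1.525  0.505  1.455  2.525] F [-0.25 -1.23 -0.83] gap 0.003
[[-0.0047, -0.1695, -0.9855], [0.8049, 0.5841, -0.1043], [0.5934, -0.7937, 0.1337]]
tcp in locker [-0.0216, -0.0347, 0.1936]
tool axes in locker (cols) [[0.805, 0.581, -0.122], [0.019, 0.18, 0.983], [0.593, -0.794, 0.134]]
```

apply_moves:
  motion:
    - [0,-0.03,0.06,0,0]
    - [0,-0.05,0.12,-0.02,0]
    - [0,-0.05,0.12,-0.02,0]

```text
t: 23.18
tcp_pos: [0.5525, 0.0655, 0.1899]
tool_rot: [-0.264, -0.603, 0.372, 0.654]
force: [1.1, 0.0, 0.4]
finger_gap: 0.002
```

```bash
python3 st.py; python3 - <<'E'
from h import *
im=manip.snapshot('wrist')[:,:,::-1]; cv2.imwrite('pics/z7.png',cv2.resize(im[190:330,220:400],None,fx=4,fy=4,interpolation=cv2.INTER_CUBIC))
E
```

```text
t 23.175 tcp [0.5525 0.0655 0.1899] q [-0.376  0.622  1.528  0.506  1.447  2.522] F [1.11 0.02 0.39] gap 0.002
[[-0.005, -0.1691, -0.9856], [0.8051, 0.5839, -0.1043], [0.5932, -0.794, 0.1332]]
tcp in locker [-0.0207, -0.0349, 0.1899]
tool axes in locker (cols) [[0.805, 0.581, -0.122], [0.02, 0.18, 0.983], [0.593, -0.794, 0.133]]
```

View pics/z7.png

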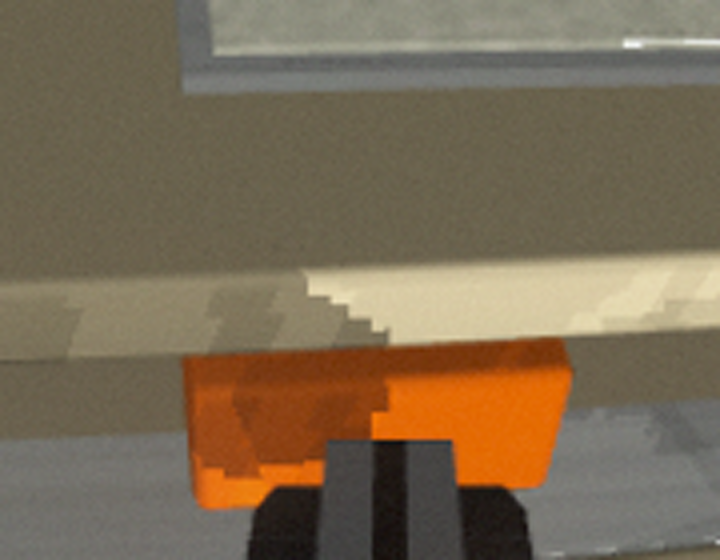

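apply_moves:
  motion:
    - [0,-0.05,0.06,0,0]
    - [0,-0.1,0.12,-0.02,0]
    - [0,-0.1,0.12,-0.02,0]

```text
t: 23.6
tcp_pos: [0.5525, 0.0652, 0.1851]
tool_rot: [-0.264, -0.603, 0.372, 0.654]
force: [-0.5, 0.1, -0.2]
finger_gap: -0.001
```

apply_moves:
  motion:
    - [0,-0.03,0.06,0,0]
    - [0,-0.05,0.12,-0.02,0]
    - [0,-0.05,0.12,-0.02,0]

```text
t: 23.98
tcp_pos: [0.5526, 0.0662, 0.1815]
tool_rot: [-0.264, -0.603, 0.372, 0.654]
force: [-0.1, -0.1, -0.1]
finger_gap: 0.002
```

```bash
python3 st.py
```

```text
t 23.975 tcp [0.5526 0.0662 0.1815] q [-0.375  0.633  1.534  0.508  1.431  2.515] F [-0.14 -0.08 -0.09] gap 0.002
[[-0.005, -0.169, -0.9856], [0.8051, 0.5839, -0.1043], [0.5932, -0.794, 0.1331]]
tcp in locker [-0.02, -0.0349, 0.1815]
tool axes in locker (cols) [[0.805, 0.581, -0.122], [0.02, 0.18, 0.984], [0.593, -0.794, 0.133]]
```

```bash
python3 wsnap.py 8; python3 - <<'E'
import cv2
im=cv2.imread('pics/wrist_8.png'); cv2.imwrite('pics/z8.png',cv2.convertScaleAbs(cv2.resize(im[190:350,210:410],None,fx=4,fy=3.75,interpolation=cv2.INTER_CUBIC),alpha=1.3,beta=20))
E
```

```text
(no output)
```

View pics/z8.png

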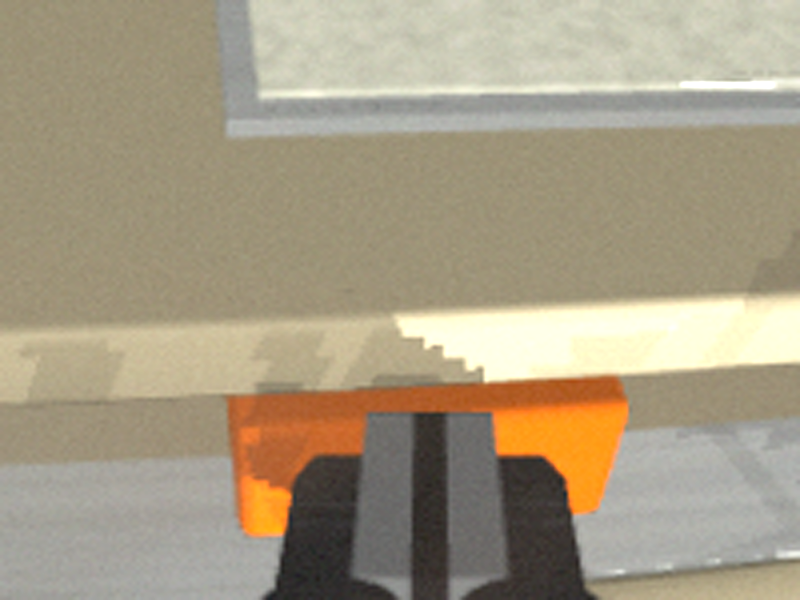

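View pics/ovw_8.png

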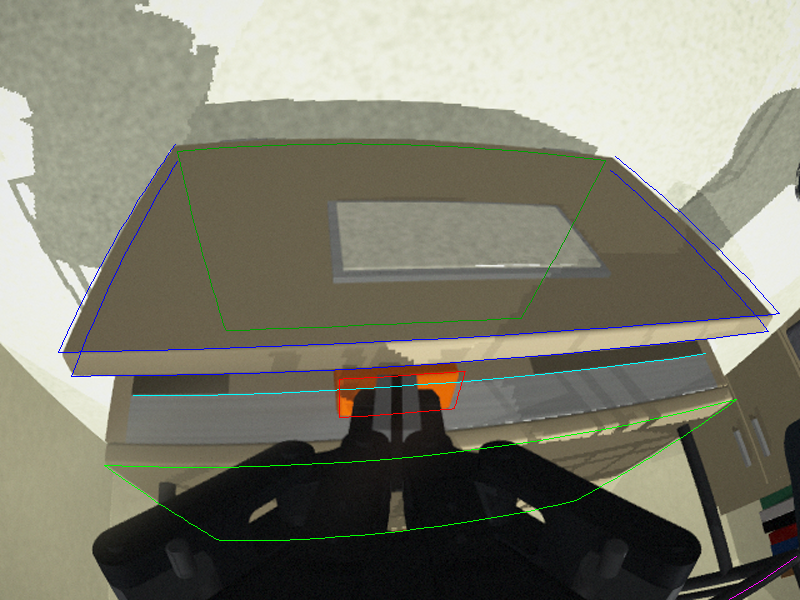

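```bash
python3 - <<'E'
import pickle
from h import *
from scipy.spatial.transform import Rotation as R
from scipy.optimize import brentq
cal=pickle.load(open('wcal8.pkl','rb'));s=manip.sense(); M=R.from_quat(s['tool_rot']).as_matrix()
pr=lambda x,d,z:proj(np.array(s['tcp_pos'])+M@np.array((x,-d,z)),'wrist',cal)[0]
for x in(-.015,-.011,-.008,-.005,0):
  f=lambda v:brentq(lambda d:pr(x,d,0)[1]-v,-.03,.12)
  a,b=f(300),f(343); wpx=pr(x,a,.01)[0]-pr(x,a,-.01)[0]
  print(x,round(a,4),round(b,4),'len',round(b-a,4),'pad pair width',round(32.5/abs(wpx)*.02,4))
E
```

```text
-0.015 0.0334 0.0639 len 0.0306 pad pair width 0.0126
-0.011 0.0253 0.0578 len 0.0325 pad pair width 0.0134
-0.008 0.0192 0.0531 len 0.0339 pad pair width 0.014
-0.005 0.0132 0.0485 len 0.0354 pad pair width 0.0145
0 0.0031 0.0408 len 0.0377 pad pair width 0.0155
```

apply_moves:
  motion:
    - [0,0.12,-0.16,0.03,0]
    - [0,0.28,-0.05,0,0]
    - [0,0.44,0.07,0,0]
    - [0,0.44,0.07,0,0]

```text
t: 24.58
tcp_pos: [0.5518, 0.0787, 0.1877]
tool_rot: [-0.263, -0.603, 0.373, 0.654]
force: [-0.6, -0.5, 0.0]
finger_gap: 0.002
```

```bash
python3 st.py; cat > zz.py <<'E'
import sys
from h import *
im=manip.snapshot('wrist')[:,:,::-1]; cv2.imwrite(f'pics/z{sys.argv[1]}.png',cv2.convertScaleAbs(cv2.resize(im[190:350,210:410],None,fx=4,fy=3.75,interpolation=cv2.INTER_CUBIC),alpha=1.3,beta=20))
E
python3 zz.py 9
```

```text
t 24.575 tcp [0.5518 0.0787 0.1877] q [-0.356  0.622  1.537  0.515  1.431  2.532] F [-0.61 -0.45  0.03] gap 0.002
[[-0.0057, -0.1697, -0.9855], [0.805, 0.5839, -0.1052], [0.5932, -0.7939, 0.1333]]
tcp in locker [-0.0075, -0.0339, 0.1877]
tool axes in locker (cols) [[0.805, 0.581, -0.123], [0.02, 0.18, 0.983], [0.593, -0.794, 0.133]]
```

View pics/z9.png

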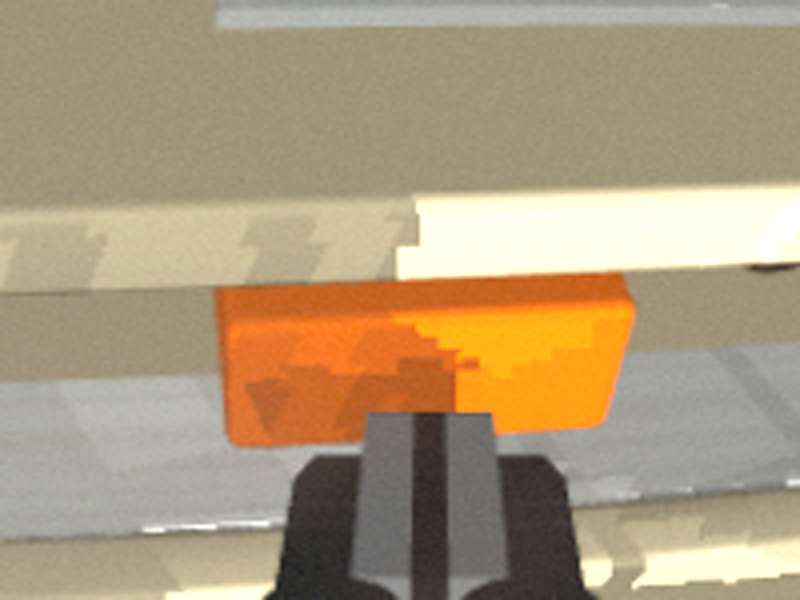

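apply_moves:
  motion:
    - [0,-0.04,0.09,-0.02,0]
    - [0,-0.08,0.18,-0.03,0]
    - [0,-0.08,0.18,-0.03,0]

```text
t: 25.0
tcp_pos: [0.5525, 0.0792, 0.1822]
tool_rot: [-0.264, -0.604, 0.372, 0.654]
force: [0.1, -0.3, 4.7]
finger_gap: -0.001
```

apply_moves:
  motion:
    - [0,-0.04,0.09,-0.02,0]
    - [0,-0.04,0.09,-0.02,0]

```text
t: 25.25
tcp_pos: [0.5525, 0.0799, 0.1791]
tool_rot: [-0.264, -0.603, 0.372, 0.654]
force: [-0.6, -1.0, 4.5]
finger_gap: -0.001
```

```bash
python3 st.py; python3 zz.py 10
```

```text
t 25.25 tcp [0.5525 0.0799 0.1791] q [-0.354  0.633  1.543  0.518  1.414  2.525] F [-0.6  -0.98  4.49] gap -0.001
[[-0.0052, -0.1684, -0.9857], [0.805, 0.5841, -0.104], [0.5933, -0.794, 0.1325]]
tcp in locker [-0.0062, -0.0346, 0.1791]
tool axes in locker (cols) [[0.805, 0.581, -0.122], [0.02, 0.179, 0.984], [0.593, -0.794, 0.133]]
```

View pics/z10.png

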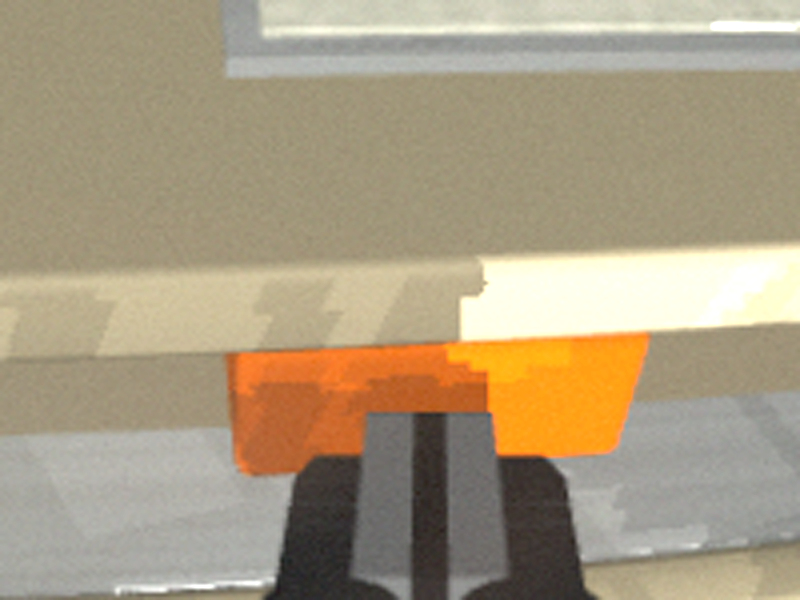

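apply_moves:
  motion:
    - [0,-0.05,0.12,-0.02,0]
    - [0,-0.1,0.24,-0.04,0]
    - [0,-0.1,0.24,-0.04,0]
    - [0,-0.1,0.24,-0.04,0]

```text
t: 25.8
tcp_pos: [0.5526, 0.0816, 0.1718]
tool_rot: [-0.264, -0.604, 0.372, 0.654]
force: [-1.2, -1.9, 7.0]
finger_gap: 0.002
```

```bash
python3 st.py; python3 zz.py 11
```

```text
t 25.8 tcp [0.5526 0.0816 0.1718] q [-0.351  0.643  1.549  0.521  1.4    2.519] F [-1.17 -1.86  7.01] gap 0.002
[[-0.0054, -0.1682, -0.9857], [0.8051, 0.5839, -0.1041], [0.5931, -0.7942, 0.1323]]
tcp in locker [-0.0045, -0.0346, 0.1718]
tool axes in locker (cols) [[0.805, 0.581, -0.122], [0.02, 0.179, 0.984], [0.593, -0.794, 0.132]]
```

View pics/z11.png

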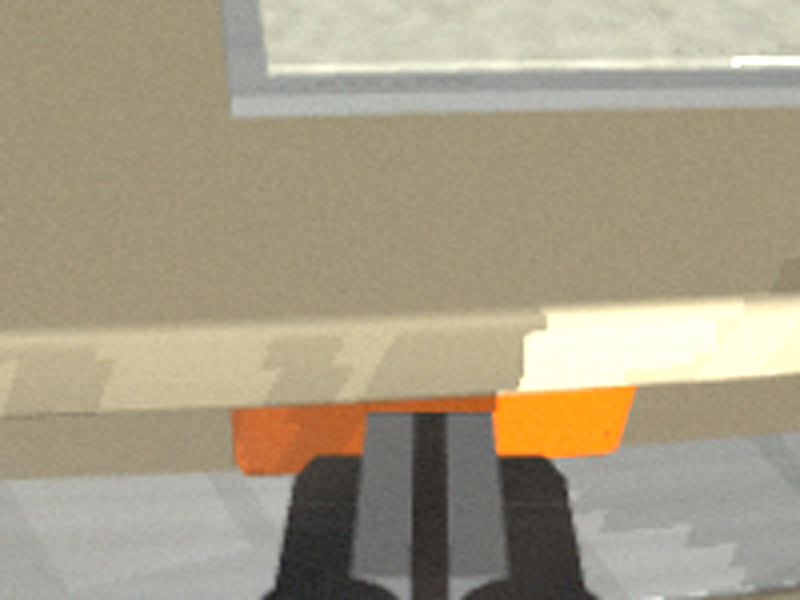

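```bash
cat > swing.py <<'E'
import sys
from h import *
from scipy.spatial.transform import Rotation as R
l=np.load('loc.npy'); c,q=np.cos(l[2]),np.sin(l[2]); A=np.array([[c,q,0],[-q,c,0],[0,0,1]])
s=manip.sense(); M=A@R.from_quat(s['tool_rot']).as_matrix(); p=A@(np.array(s['tcp_pos'])-[l[0],l[1],0])
off=np.array([-.0213,0,.0105]); tl=np.arctan2(M[0,1],-M[2,1]); dep=float(sys.argv[1])
print('tilt',tl,'E now',(p+off).round(4))
for th in eval(sys.argv[2]):
    n=.006+dep*np.tan(tl-th); E=D2L((n,p[1],.181-dep),th)[0]
    print(round(th,3),(M.T@(E-p-off)/.03).round(2), (E-off).round(4))
E
python3 swing.py .016 "[.23,.25,.28,.31,.34,.37,.40,.43,.46,.5,.54]"
```

```text
tilt 0.6313560857818559 E now [-0.0258 -0.0346  0.1823]
0.23 [-0.29 -0.02  0.01] [-0.0119 -0.0346  0.1671]
0.25 [-0.4  -0.07  0.02] [-0.0155 -0.0346  0.1664]
0.28 [-0.57 -0.15  0.04] [-0.0209 -0.0346  0.1654]
0.31 [-0.74 -0.22  0.05] [-0.0262 -0.0346  0.1641]
0.34 [-0.91 -0.28  0.07] [-0.0315 -0.0346  0.1627]
0.37 [-1.08 -0.34  0.08] [-0.0368 -0.0346  0.1611]
0.4 [-1.25 -0.39  0.1 ] [-0.042  -0.0346  0.1593]
0.43 [-1.43 -0.44  0.11] [-0.0471 -0.0346  0.1573]
0.46 [-1.6  -0.48  0.12] [-0.0521 -0.0346  0.1552]
0.5 [-1.84 -0.53  0.13] [-0.0587 -0.0346  0.1522]
0.54 [-2.08 -0.57  0.15] [-0.0651 -0.0346  0.1489]
```

apply_moves:
  motion:
    - [0,-0.12,0.02,0,0]
    - [0,-0.25,0,0,0]
    - [0,-0.33,-0.04,0.02,0]
    - [0,-0.45,-0.09,0.02,0]
    - [0,-0.57,-0.15,0.04,0]
    - [0,-0.66,-0.19,0.04,0]
    - [0,-0.74,-0.22,0.05,0]

```text
t: 26.72
tcp_pos: [0.5516, 0.0616, 0.165]
tool_rot: [-0.262, -0.604, 0.371, 0.655]
force: [-0.1, 2.3, 8.9]
finger_gap: -0.005
```

```bash
python3 st.py; python3 wsnap.py 12
```

```text
t 26.725 tcp [0.5516 0.0616 0.165 ] q [-0.384  0.657  1.544  0.509  1.408  2.49 ] F [-0.09  2.28  8.89] gap -0.005
[[-0.0049, -0.1697, -0.9855], [0.8025, 0.5874, -0.1051], [0.5967, -0.7913, 0.1333]]
tcp in locker [-0.0246, -0.034, 0.165]
tool axes in locker (cols) [[0.802, 0.584, -0.123], [0.02, 0.18, 0.983], [0.597, -0.791, 0.133]]
```

View pics/ovw_12.png

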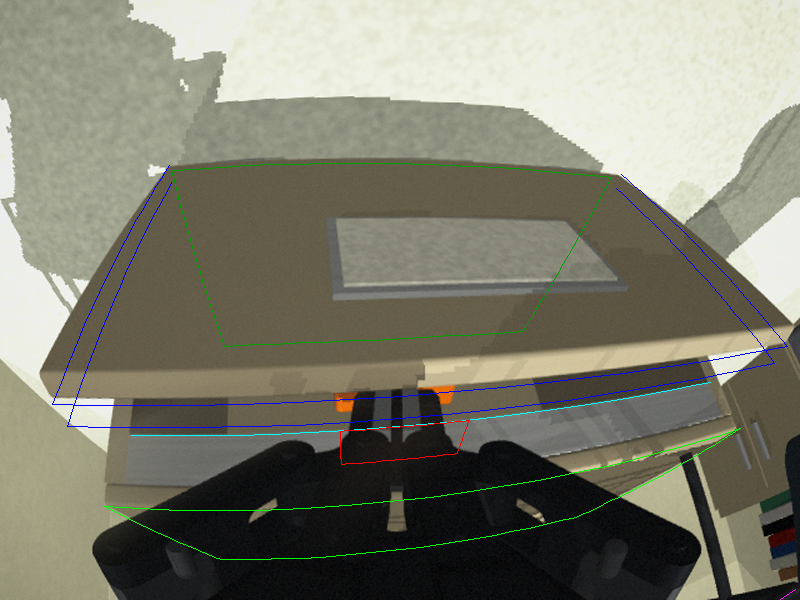

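```bash
python3 swing.py .016 "[.31,.34,.37,.40,.43,.46,.5,.54,.58,.62]"
```

```text
tilt 0.6354614058742638 E now [-0.0462 -0.034   0.1754]
0.31 [-0.05 -0.01  0.  ] [-0.0262 -0.034   0.1641]
0.34 [-0.22 -0.07  0.02] [-0.0315 -0.034   0.1627]
0.37 [-0.39 -0.13  0.03] [-0.0367 -0.034   0.1611]
0.4 [-0.57 -0.18  0.05] [-0.0419 -0.034   0.1593]
0.43 [-0.74 -0.23  0.06] [-0.047  -0.034   0.1574]
0.46 [-0.92 -0.28  0.07] [-0.052  -0.034   0.1553]
0.5 [-1.15 -0.32  0.08] [-0.0586 -0.034   0.1522]
0.54 [-1.39 -0.36  0.09] [-0.0651 -0.034   0.1489]
0.58 [-1.63 -0.39  0.1 ] [-0.0714 -0.034   0.1453]
0.62 [-1.87 -0.41  0.11] [-0.0775 -0.034   0.1414]
```

apply_moves:
  motion:
    - [0,-0.13,-0.04,0.01,0]
    - [0,-0.3,-0.1,0.02,0]
    - [0,-0.48,-0.15,0.04,0]
    - [0,-0.66,-0.2,0.05,0]
    - [0,-0.83,-0.25,0.06,0]
    - [0,-1,-0.29,0.07,0]
    - [0,-1.15,-0.32,0.08,0]

```text
t: 27.7
tcp_pos: [0.5511, 0.027, 0.1523]
tool_rot: [-0.263, -0.604, 0.372, 0.655]
force: [-1.3, 0.1, 8.8]
finger_gap: -0.001
```

```bash
python3 st.py; python3 wsnap.py 13
```

```text
t 27.7 tcp [0.5511 0.027  0.1523] q [-0.436  0.683  1.532  0.484  1.415  2.447] F [-1.26  0.11  8.82] gap -0.001
[[-0.0052, -0.1697, -0.9855], [0.8036, 0.5858, -0.1051], [0.5952, -0.7925, 0.1333]]
tcp in locker [-0.0592, -0.0341, 0.1523]
tool axes in locker (cols) [[0.803, 0.583, -0.123], [0.02, 0.18, 0.983], [0.595, -0.792, 0.133]]
```

View pics/ovw_13.png

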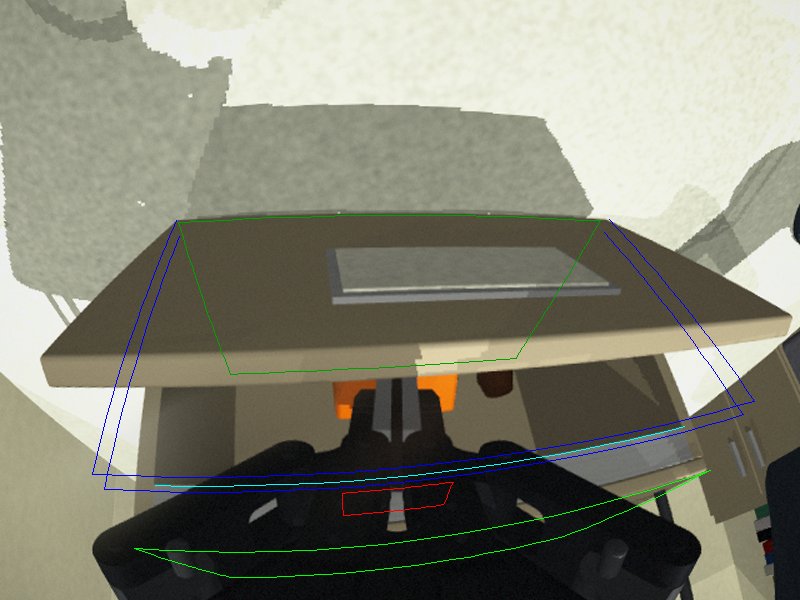

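apply_moves:
  motion:
    - [0,-0.2,-0.04,0.01,0]
    - [0,-0.36,-0.06,0.02,0]
    - [0,-0.54,-0.08,0.02,0]
    - [0,-0.72,-0.09,0.03,0]

```text
t: 28.3
tcp_pos: [0.5507, 0.0075, 0.1416]
tool_rot: [-0.263, -0.604, 0.372, 0.654]
force: [-1.4, -2.2, 8.1]
finger_gap: 0.002
```

```bash
python3 st.py; python3 - <<'E'
from ov import *
import pickle
cal=manip.get_calibration('wrist'); im=manip.snapshot('wrist')[:,:,::-1].copy()
import ov
best=None
s[3]=.62; ov.th=.62
cv2.imwrite('pics/ovw_14.png',draw(im,'wrist',(0,0,640,480),1.25,-.035,cal))
E
```

```text
t 28.3 tcp [0.5507 0.0075 0.1416] q [-0.464  0.703  1.525  0.47   1.414  2.421] F [-1.38 -2.17  8.11] gap 0.002
[[-0.0054, -0.1699, -0.9854], [0.8041, 0.5852, -0.1053], [0.5945, -0.7929, 0.1335]]
tcp in locker [-0.0787, -0.0341, 0.1416]
tool axes in locker (cols) [[0.804, 0.582, -0.123], [0.02, 0.181, 0.983], [0.595, -0.793, 0.133]]
```

View pics/ovw_14.png

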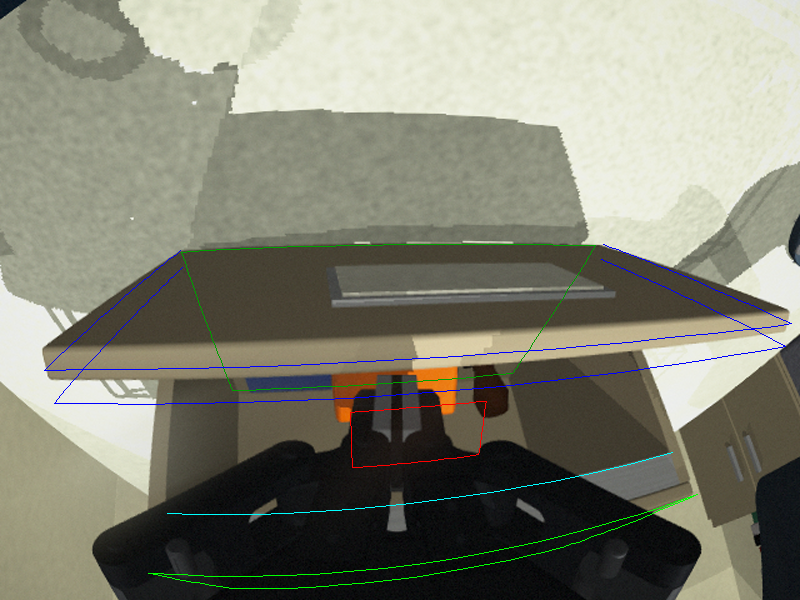

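```bash
cat > chk.py <<'E'
from ik import *
from station import manip
s=manip.sense(); M=R.from_quat(s['tool_rot']).as_matrix()
for P in ((-.08,.08,.17),(-.1,.08,.1),(-.137,.08,.03),(-.137,.08,.009)):
    print(P,[x.round(2).tolist() for x in IK(w(P),M,25)])
E
python3 chk.py; python3 go.py "(-.1305,-.034,.213)" "(-.13,.08,.213)" "(-.06,.08,.18)" "(-.06,.08,.14)"
```

```text
(-0.08, 0.08, 0.17) [[-0.56, 0.55, 1.79, 0.43, 1.35, 2.3]]
(-0.1, 0.08, 0.1) [[-0.6, 0.68, 1.81, 0.43, 1.22, 2.22]]
(-0.137, 0.08, 0.03) [[-0.65, 0.82, 1.79, 0.41, 1.13, 2.14]]
(-0.137, 0.08, 0.009) [[-0.65, 0.86, 1.79, 0.42, 1.09, 2.12]]
at [-0.0794 -0.0341  0.1411] tooly [ 0.581  0.181 -0.793] toolz [-0.123  0.983  0.134] q [-0.46  0.7   1.52  0.47  1.41  2.42]
(-.1305,-.034,.213) -> [ 0.05 -2.89  0.53]
(-.13,.08,.213) -> [ 0.14 -2.2   4.27]
(-.06,.08,.18) -> [1.36 0.03 3.83]
(-.06,.08,.14) -> [0.57 1.09 3.65]
```

apply_moves:
  motion:
    - [0,0,-0.4,0.1,0]
    - [0,0,-1.5,0.3,0]
    - [0,0.05,-2.9,0.5,0]
    - [0,0.1,-2.6,2.4,0]
    - [0,0.14,-2.2,4.2,0]
    - [0,0.8,-1,4,0]
    - [0,1.36,0,3.8,0]
    - [0,1.36,0,3.8,0]

```text
t: 29.35
tcp_pos: [0.4365, 0.0302, 0.179]
tool_rot: [-0.262, -0.603, 0.373, 0.655]
force: [0.4, -1.4, 0.0]
finger_gap: -0.004
```

```bash
python3 st.py; cat > w2.py <<'E'
import sys
import ov
from ov import *
k,a=sys.argv[1],float(sys.argv[2]); s[3]=a; ov.th=a
cal=manip.get_calibration('wrist'); im=manip.snapshot('wrist')[:,:,::-1].copy()
cv2.imwrite(f'pics/ovw_{k}.png',draw(im,'wrist',(0,0,640,480),1.25,-.035,cal))
E
python3 w2.py 15 .7
```

```text
t 29.35 tcp [0.4365 0.0302 0.179 ] q [-0.523  0.528  1.797  0.445  1.349  2.337] F [ 0.38 -1.44  0.05] gap -0.004
[[-0.0051, -0.1737, -0.9848], [0.8043, 0.5845, -0.1073], [0.5942, -0.7926, 0.1367]]
tcp in locker [-0.0581, 0.0805, 0.179]
tool axes in locker (cols) [[0.804, 0.581, -0.125], [0.02, 0.184, 0.983], [0.594, -0.793, 0.137]]
```

View pics/ovw_15.png

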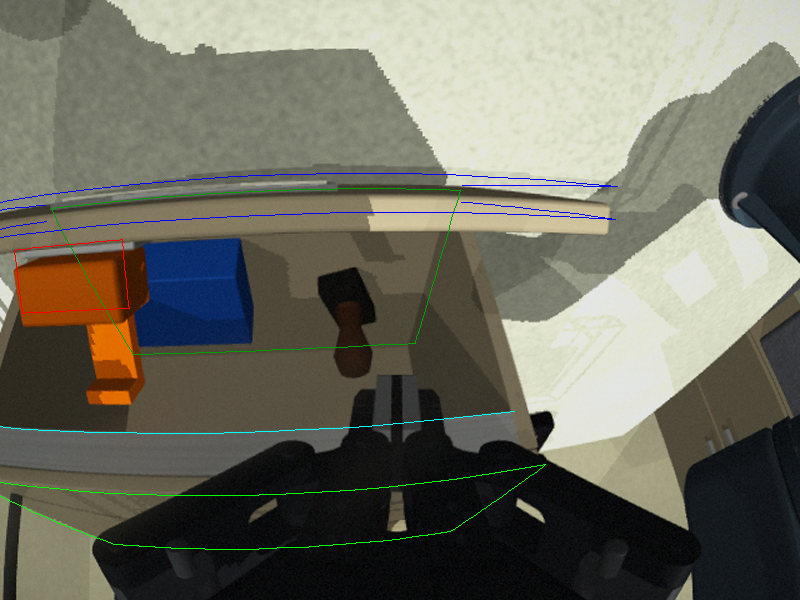

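```bash
cat > push.py <<'E'
import sys
from h import *
from scipy.spatial.transform import Rotation as R
l=np.load('loc.npy'); c,q=np.cos(l[2]),np.sin(l[2]); A=np.array([[c,q,0],[-q,c,0],[0,0,1]])
s=manip.sense(); M=A@R.from_quat(s['tool_rot']).as_matrix(); p=A@(np.array(s['tcp_pos'])-[l[0],l[1],0])
off=np.array([-.0213,0,.0105]); h=float(sys.argv[1])
for th in eval(sys.argv[2]):
    E=D2L((.006,.08,h),th)[0]; print(round(th,3),(M.T@(E-p-off)/.03).round(2),(E-off).round(3))
E
python3 push.py .15 "[.55,.65,.75,.85,.95,1.05,1.15,1.25,1.35,1.45,1.52,1.57]"
```

```text
0.55 [-0.9   1.18 -0.17] [-0.06   0.08   0.135]
0.65 [-1.4   1.14 -0.16] [-0.073  0.08   0.127]
0.75 [-1.9   1.16 -0.15] [-0.085  0.08   0.117]
0.85 [-2.39  1.22 -0.15] [-0.095  0.08   0.107]
0.95 [-2.88  1.33 -0.16] [-0.105  0.08   0.096]
1.05 [-3.35  1.49 -0.18] [-0.114  0.08   0.083]
1.15 [-3.81  1.7  -0.21] [-0.121  0.08   0.07 ]
1.25 [-4.24  1.94 -0.25] [-0.127  0.08   0.056]
1.35 [-4.65  2.23 -0.29] [-0.132  0.08   0.042]
1.45 [-5.02  2.56 -0.34] [-0.135  0.08   0.028]
1.52 [-5.26  2.81 -0.38] [-0.136  0.08   0.017]
1.57 [-5.42  3.   -0.42] [-0.137  0.08   0.01 ]
```

apply_moves:
  motion:
    - [0,-0.3,0.7,-0.1,0]
    - [0,-0.7,1.15,-0.15,0]
    - [0,-1,1.15,-0.15,0]
    - [0,-1.25,1.15,-0.15,0]
    - [0,-1.5,1.15,-0.15,0]
    - [0,-1.7,1.15,-0.15,0]
    - [0,-1.9,1.16,-0.15,0]
    - [0,-2.15,1.19,-0.15,0]

```text
t: 30.4
tcp_pos: [0.4375, -0.0027, 0.1127]
tool_rot: [-0.264, -0.604, 0.372, 0.654]
force: [1.3, -0.2, 3.4]
finger_gap: 0.002
```

```bash
python3 st.py;python3 w2.py 16 .8; python3 push.py .15 "[.85,.95,1.05,1.15,1.25,1.35,1.45,1.52,1.57]"
```

```text
t 30.4 tcp [ 0.4375 -0.0027  0.1127] q [-0.579  0.652  1.811  0.434  1.235  2.239] F [ 1.26 -0.25  3.42] gap 0.002
[[-0.0056, -0.1683, -0.9857], [0.8052, 0.5837, -0.1042], [0.5929, -0.7943, 0.1322]]
tcp in locker [-0.0909, 0.0789, 0.1127]
tool axes in locker (cols) [[0.805, 0.581, -0.122], [0.02, 0.179, 0.984], [0.593, -0.794, 0.132]]
0.85 [-0.2   0.06  0.03] [-0.095  0.08   0.107]
0.95 [-0.68  0.18  0.02] [-0.105  0.08   0.096]
1.05 [-1.16  0.34  0.  ] [-0.114  0.08   0.083]
1.15 [-1.61  0.54 -0.03] [-0.121  0.08   0.07 ]
1.25 [-2.04  0.79 -0.06] [-0.127  0.08   0.056]
1.35 [-2.45  1.08 -0.11] [-0.132  0.08   0.042]
1.45 [-2.82  1.41 -0.16] [-0.135  0.08   0.028]
1.52 [-3.06  1.66 -0.2 ] [-0.136  0.08   0.017]
1.57 [-3.23  1.85 -0.23] [-0.137  0.08   0.01 ]
```

View pics/ovw_16.png

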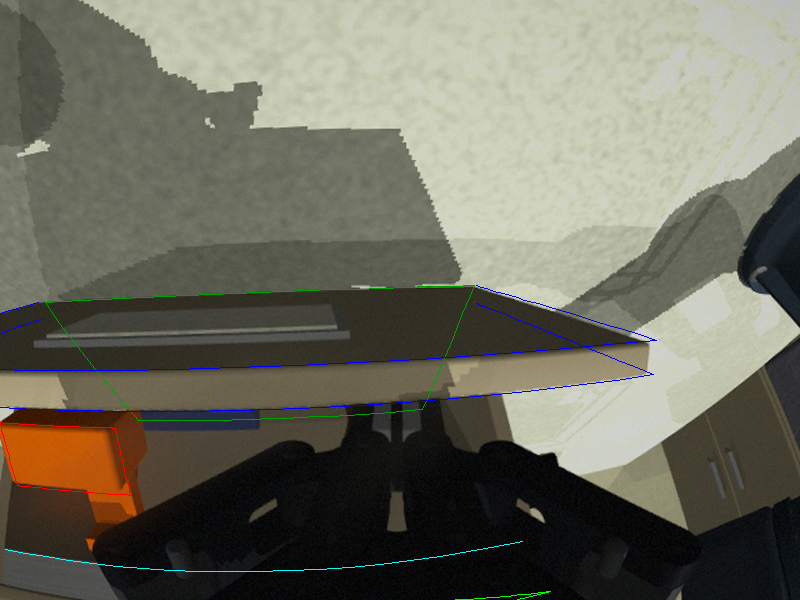

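apply_moves:
  motion:
    - [0,-0.2,0.06,0.2,0]
    - [0,-0.44,0.12,0.4,0]
    - [0,-0.68,0.18,0.6,0]
    - [0,-0.92,0.27,0.8,0]
    - [0,-1.16,0.36,0.8,0]
    - [0,-1.4,0.46,0.8,0]
    - [0,-1.61,0.58,0.8,0]
    - [0,-1.83,0.7,0.8,0]
    - [0,-2.04,0.83,0.8,0]
    - [0,-2.25,0.97,0.75,0]

```text
t: 31.7
tcp_pos: [0.4104, -0.0423, 0.052]
tool_rot: [-0.264, -0.603, 0.372, 0.654]
force: [-0.9, -0.1, 2.6]
finger_gap: 0.003
```

```bash
python3 st.py;python3 w2.py 17 1.3; sed -i 's/(.006,.08,h)/(.006,.103,h)/' push.py; python3 push.py .15 "[1.3,1.35,1.4,1.45,1.5,1.54,1.57,1.59]"
```

```text
t 31.7 tcp [ 0.4104 -0.0423  0.052 ] q [-0.672  0.761  1.851  0.4    1.121  2.122] F [-0.9  -0.1   2.57] gap 0.003
[[-0.0053, -0.1693, -0.9855], [0.8053, 0.5836, -0.1046], [0.5929, -0.7942, 0.1332]]
tcp in locker [-0.1311, 0.1052, 0.052]
tool axes in locker (cols) [[0.805, 0.58, -0.123], [0.02, 0.18, 0.983], [0.593, -0.794, 0.133]]
1.3 [ 0.01  0.07 -0.09] [-0.13   0.103  0.049]
1.35 [-0.19  0.22 -0.11] [-0.132  0.103  0.042]
1.4 [-0.38  0.38 -0.14] [-0.133  0.103  0.035]
1.45 [-0.56  0.55 -0.17] [-0.135  0.103  0.028]
1.5 [-0.74  0.72 -0.19] [-0.136  0.103  0.02 ]
1.54 [-0.87  0.87 -0.22] [-0.136  0.103  0.014]
1.57 [-0.97  0.98 -0.24] [-0.137  0.103  0.01 ]
1.59 [-1.03  1.06 -0.25] [-0.137  0.103  0.007]
```

View pics/ovw_17.png

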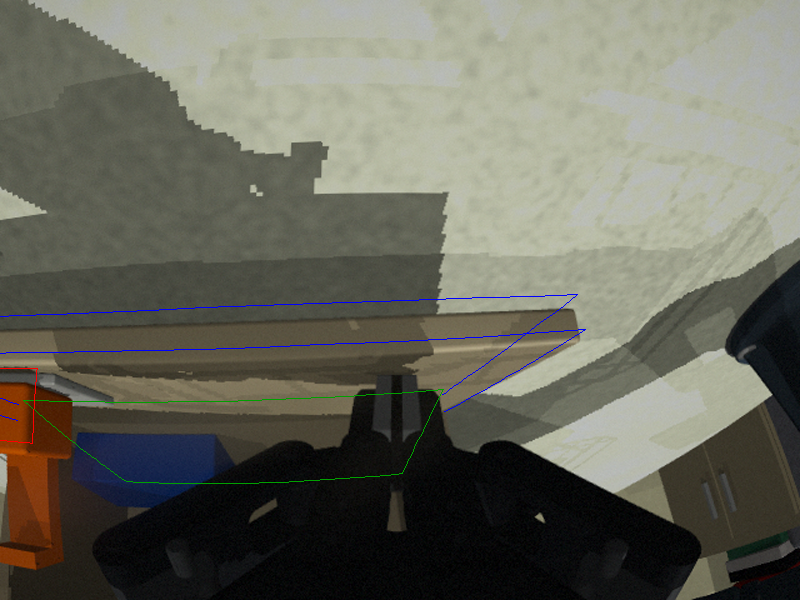

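apply_moves:
  motion:
    - [0,-0.1,0.14,-0.05,0]
    - [0,-0.28,0.3,-0.1,0]
    - [0,-0.47,0.46,-0.15,0]
    - [0,-0.65,0.63,-0.18,0]
    - [0,-0.74,0.72,-0.2,0]
    - [0,-0.8,0.79,-0.2,0]
    - [0,-0.8,0.79,-0.2,0]

```text
t: 32.62
tcp_pos: [0.413, -0.0472, 0.0183]
tool_rot: [-0.264, -0.603, 0.372, 0.654]
force: [-0.2, -1.0, 0.7]
finger_gap: 0.002
```

```bash
python3 st.py;python3 w2.py 18 1.5;  python3 push.py .15 "[1.5,1.54,1.57,1.59]"
```

```text
t 32.625 tcp [ 0.413  -0.0472  0.0183] q [-0.677  0.829  1.843  0.41   1.066  2.093] F [-0.24 -0.95  0.68] gap 0.002
[[-0.0051, -0.1681, -0.9858], [0.8056, 0.5833, -0.1036], [0.5924, -0.7947, 0.1324]]
tcp in locker [-0.1359, 0.1026, 0.0183]
tool axes in locker (cols) [[0.805, 0.58, -0.122], [0.02, 0.179, 0.984], [0.592, -0.795, 0.132]]
1.5 [ 0.04 -0.04  0.03] [-0.136  0.103  0.02 ]
1.54 [-0.09  0.11  0.  ] [-0.136  0.103  0.014]
1.57 [-0.19  0.22 -0.02] [-0.137  0.103  0.01 ]
1.59 [-0.25  0.3  -0.03] [-0.137  0.103  0.007]
```

View pics/ovw_18.png

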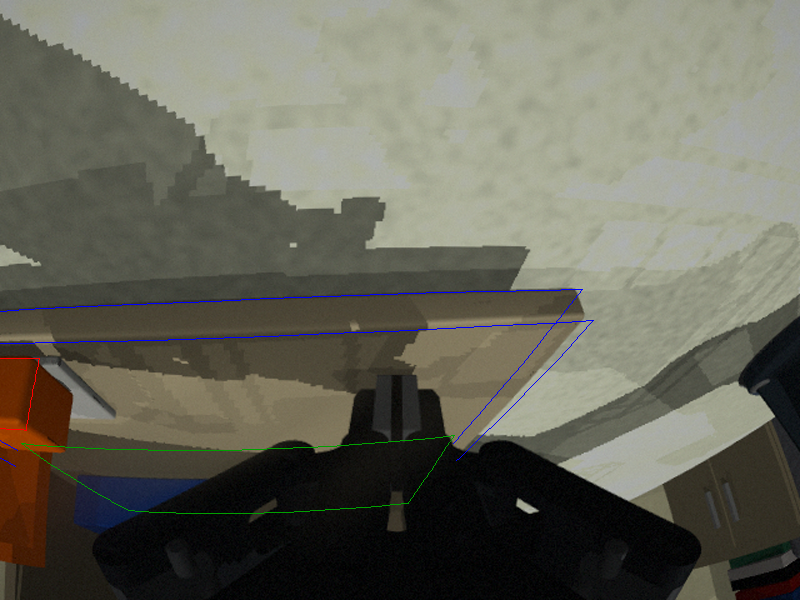

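apply_moves:
  motion:
    - [0,-0.09,0.11,0,0]
    - [0,-0.16,0.18,-0.02,0]
    - [0,-0.16,0.18,-0.02,0]

```text
t: 33.05
tcp_pos: [0.4125, -0.0478, 0.0111]
tool_rot: [-0.264, -0.603, 0.372, 0.654]
force: [0.1, -0.3, -0.2]
finger_gap: 0.002
```

apply_moves:
  motion:
    - [0,-0.04,0.05,0,0]
    - [0,-0.07,0.09,0,0]
    - [0,-0.07,0.09,0,0]

```text
t: 33.42
tcp_pos: [0.4123, -0.0478, 0.0084]
tool_rot: [-0.264, -0.604, 0.372, 0.654]
force: [1.8, -1.7, 4.8]
finger_gap: 0.004
```

```bash
python3 st.py
```

```text
t 33.425 tcp [ 0.4123 -0.0478  0.0084] q [-0.679  0.848  1.843  0.414  1.049  2.082] F [ 1.8  -1.72  4.8 ] gap 0.004
[[-0.005, -0.168, -0.9858], [0.8049, 0.5842, -0.1037], [0.5933, -0.794, 0.1323]]
tcp in locker [-0.1366, 0.1033, 0.0084]
tool axes in locker (cols) [[0.805, 0.581, -0.122], [0.02, 0.179, 0.984], [0.593, -0.794, 0.132]]
```

apply_moves:
  motion:
    - [0,-0.02,0.03,0,0]
    - [0,-0.04,0.05,0,0]
    - [0,-0.04,0.05,0,0]

```text
t: 33.8
tcp_pos: [0.4124, -0.0478, 0.008]
tool_rot: [-0.264, -0.604, 0.371, 0.654]
force: [2.5, -3.0, 14.9]
finger_gap: -0.002
```

```bash
python3 st.py; python3 go.py "(-.16,.103,.03)"
```

```text
t 33.8 tcp [ 0.4124 -0.0478  0.008 ] q [-0.68   0.85   1.843  0.416  1.05   2.08 ] F [ 2.54 -3.04 14.93] gap -0.002
[[-0.0048, -0.1672, -0.9859], [0.8038, 0.5858, -0.1033], [0.5949, -0.793, 0.1315]]
tcp in locker [-0.1365, 0.1032, 0.008]
tool axes in locker (cols) [[0.804, 0.583, -0.121], [0.02, 0.178, 0.984], [0.595, -0.793, 0.132]]
at [-0.1365  0.1032  0.008 ] tooly [ 0.583  0.178 -0.793] toolz [-0.121  0.984  0.132] q [-0.68  0.85  1.84  0.42  1.05  2.08]
(-.16,.103,.03) -> [-0.19 -1.04  0.19]
```

apply_moves:
  motion:
    - [0,0,-0.5,0.1,0]
    - [0,0,-1.5,0.3,0]
    - [0,0,-3,0.6,0]
    - [0,0,-5,1,0]
    - [0,0,-6.5,1.2,0]
    - [0,0,-6.5,1.2,0]
    - [0,0,-6.5,1.2,0]

```text
t: 34.67
tcp_pos: [0.4082, -0.1646, 0.1654]
tool_rot: [-0.263, -0.603, 0.372, 0.655]
force: [-0.2, 0.4, 0.2]
finger_gap: 0.0
```

```bash
python3 st.py;python3 w2.py 19 1.571; python3 - <<'E'
import ov
from ov import *
s[3]=1.571; ov.th=1.571
for n,c,k in(('scene',(150,80,470,330),2.4),('top',(150,150,470,390),2.4)):
    im=manip.snapshot(n)[:,:,::-1].copy(); cv2.imwrite(f'pics/{n}_19.png',draw(im,n,c,k,-.035))
E
```

```text
t 34.675 tcp [ 0.4082 -0.1646  0.1654] q [-0.841  0.615  1.644  0.267  1.491  2.134] F [-0.19  0.39  0.19] gap 0.0
[[-0.0042, -0.17, -0.9854], [0.8045, 0.5848, -0.1042], [0.594, -0.7932, 0.1343]]
tcp in locker [-0.2534, 0.1052, 0.1654]
tool axes in locker (cols) [[0.804, 0.582, -0.122], [0.019, 0.181, 0.983], [0.594, -0.793, 0.134]]
```

View pics/ovw_19.png

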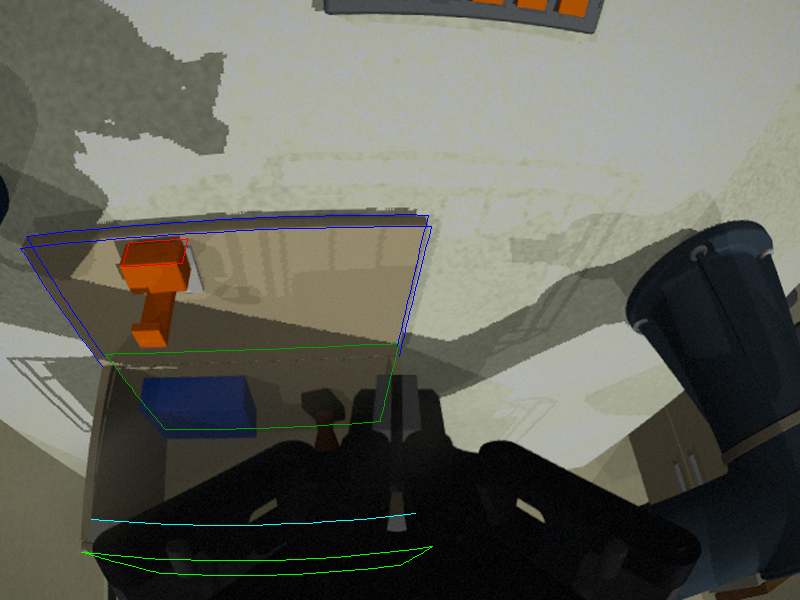

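View pics/scene_19.png

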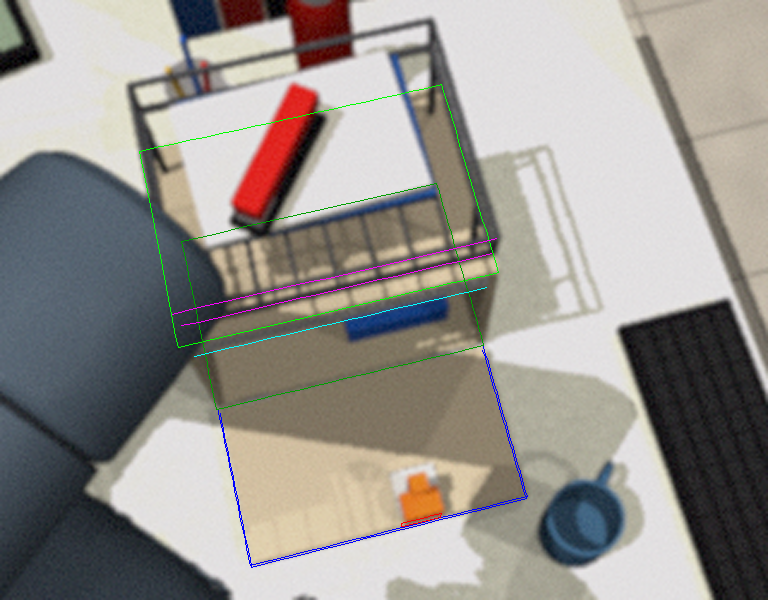

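View pics/top_19.png

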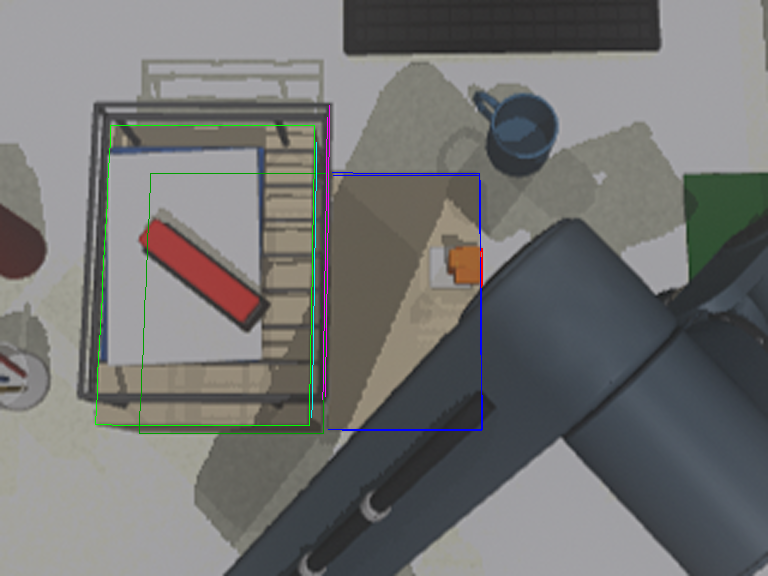

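```bash
python3 -c "
from station import manip
print(manip.sense()['qd'], manip.sense()['force']); print(manip.sign_off())"
```

```text
[ 0.00330681  0.00314641 -0.00779274  0.00019511  0.00278745 -0.00010101] [-0.21947567 -0.06303608  0.17299737]
the job is handed in; nothing more can be done
None
```

The door is down flat, the catch has sprung back, and I handed the job in at about 35 s of the 54 s allowed. The hand-in reports no verdict, and I had no direct reading of the door or catch values.

**Tilting the tool:** The moves allow no tilt command. I tilted the tool about 36° inwards by commanding poses past the arm's joint limits, first height, then the last joint's range. That left a sideways lean of about 13°, which caused no trouble.

**Pressing the catch:** I reached under the wire tray with the fingers shut and pressed the catch until the force rose from 4.5 N to about 7 N. That is roughly 12 mm of travel, judged from the force and the pictures.

**Opening the door:** I kept the catch down while swinging the door past about 0.6 rad. I then moved off the catch and pushed the door flat from beside it, until it stopped moving at 15 N. That was the highest force I saw.

**Last checks:**
- **Door and catch:** In the scene, top and wrist pictures the door lines up with a fully open outline, and the catch pad sits at its rest position.
- **Surroundings:** The mug, stapler, ink box and stamp look undisturbed, going by eye. I did not measure how far anything had moved.
- **Robot:** It is clear of everything, with about 0 N on the tool and nothing held.

**Disagreement:** The shut fingertips ended about 20 mm short of the stated TCP, judged from the wrist pictures and from where I first felt contact. My first two presses therefore met nothing. I corrected for this before the press that worked.

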